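Set out the bench for deburring posts

TASK

Get this bench ready for deburring. First of all push the yellow job plate flat along the deck of the green holder, under its sprung arm, until it is home against the back stop, and leave it there; only then, in any order, stand every lying steel post upright on its square foot by tipping it up with the foot staying on the bench (do not lift it clear), and pull each brown-handled file out of the rack and lay it flat on the black rubber mat. Leave the blue-handled scraper in the rack and everything else on the bench where it is.

Things in the scene. Friction and masses are not known exactly. Their poses are not given: they have to be found in the camera images.
- holder: Green holder with a sprung arm, fixed. Origin: centre of its underside on the bench; x points from the open mouth to the back stop. Deck 50 mm wide (y), top 12 mm above the bench, from x = -85 to +90 mm. Back stop: wall with its front face at x = +60 mm, top 26 mm above the bench; behind it two hinge cheeks 40 mm high. With the plate home the plate's centre is at x = -5, y = 0, z = 18 mm.
- clamp (a joint): Sprung steel arm of the holder, 36 mm wide (rad): 0 down, grows as it rises; about 0.18 with the plate under it. Hinged at holder x = +75 mm, 32 mm up; its nose, at x = +15 mm, rests 1.5 mm above the deck, then a lip slopes up to x = -30 mm, 38 mm up, so a plate pushed in along the deck lifts it by itself. It presses with 1 to 2 N.
- plate_mid (a point): Centre of the yellow job plate, a loose flat aluminium plate 130 mm (its x) by 64 mm (y) by 12 mm thick (z), about 220 g, with a small blank white label on its upper face; either short end may go in first. It starts flat on the bench. It is wider than the holder's deck, so its long sides can be gripped while it lies there.
- mat: Black rubber mat for the files, fixed, 200 mm (x) by 180 mm (y), 2 mm thick; origin at the centre of its underside.
- post1_mid (a point): Loose steel post (post1), 0.55 to 0.85 kg, most of it in the foot, 140 mm tall: round column 30 mm across on a dark square foot plate 76 x 76 x 12 mm, brass band near the head. Point on the axis half-way, 70 mm from the foot's underside; z points from foot to head. Starts lying, resting on an edge of the foot plate and on the head end. May be absent.
- post1_foot (a point): Centre of the underside of post1's foot plate; same axes. 40 mm above the bench when lying, 0 when standing.
- post2_mid (a point): Loose steel post (post2), 0.55 to 0.85 kg, most of it in the foot, 140 mm tall: round column 30 mm across on a dark square foot plate 76 x 76 x 12 mm, brass band near the head. Point on the axis half-way, 70 mm from the foot's underside; z points from foot to head. Starts lying, resting on an edge of the foot plate and on the head end. May be absent.
- post2_foot (a point): Centre of the underside of post2's foot plate; same axes. 40 mm above the bench when lying, 0 when standing.
- post3_mid (a point): Loose steel post (post3), 0.55 to 0.85 kg, most of it in the foot, 140 mm tall: round column 30 mm across on a dark square foot plate 76 x 76 x 12 mm, brass band near the head. Point on the axis half-way, 70 mm from the foot's underside; z points from foot to head. Starts lying, resting on an edge of the foot plate and on the head end. May be absent.
- post3_foot (a point): Centre of the underside of post3's foot plate; same axes. 40 mm above the bench when lying, 0 when standing.
- rack: Plywood file rack, fixed, 60 mm (x) by 150 mm (y) by 90 mm tall, origin at the centre of its underside; three through-slots of about 23 x 11 mm at y = -50, 0 and +50 mm. A blade goes down into a slot and the shoulder of the handle rests on the top.
- file1_mid (a point): File (file1), loose, about 140 g, 170 mm long: a flat steel blade 85 mm long, 18 mm (its x) by 6 mm (y), and a brown wooden handle 85 mm long, 26 x 26 mm square. This point is on the axis half-way, where blade meets handle; z points from blade tip to handle end. It starts standing in the rack, handle up. May be absent.
- file2_mid (a point): File (file2), loose, about 140 g, 170 mm long: a flat steel blade 85 mm long, 18 mm (its x) by 6 mm (y), and a brown wooden handle 85 mm long, 26 x 26 mm square. This point is on the axis half-way, where blade meets handle; z points from blade tip to handle end. It starts standing in the rack, handle up. May be absent.
- scraper_mid (a point): Scraper, to stay in the rack (scraper), loose, about 140 g, 170 mm long: a flat steel blade 85 mm long, 18 mm (its x) by 6 mm (y), and a blue plastic handle 85 mm long, 26 x 26 mm square. This point is on the axis half-way, where blade meets handle; z points from blade tip to handle end. It starts standing in the rack, handle up.
- hammer: Bystander, loose: hammer 240 mm long; leave it alone.
- oil: Bystander, loose: grey bottle 56 mm across, 150 mm tall; leave it alone.
- paste: Bystander, loose: aluminium can 60 mm across, 70 mm tall; leave it alone.
- parallel: Bystander, loose: steel block 30 x 100 x 30 mm; leave it alone.
- tray: Bystander, loose: open red tray 70 x 100 x 30 mm; leave it alone.
- post1: The same post; origin at the centre of the underside of its foot, z towards the head.
- post2: The same post; origin at the centre of the underside of its foot, z towards the head.
- post3: The same post; origin at the centre of the underside of its foot, z towards the head.
- file1: The same file; origin at the blade tip, z towards the handle end.
- file2: The same file; origin at the blade tip, z towards the handle end.
There are look-alikes about, which are no part of the job. Leave any pink look-alike of the file1 alone. Several things look just like the part that bears plate_mid: the one meant starts farthest to the robot's left.

How it is judged:
By the outcome, as a careful person would: the job done as asked, in the order asked, and still so for the second after the job is handed in, with the robot touching nothing.
Of post1, post2, post3 only 2 to 3 are there at a start; the rules pass over those that are not, and their reading is None.
Of file1, file2 only 1 to 2 are there at a start; the rules pass over those that are not, and their reading is None.
At some moment in a run one of post1, post2, post3 may be knocked a few centimetres aside while the robot is not near it.
Once in a run the grip may slacken for a moment while it holds something.
It also fails if it takes over 210 s, if anything falls off the work surface, if the arm or the gripper's body presses on something with over 40 N, if the wrist force passes 120 N, or if a joint passes its speed limit or range.

ROBOT

A 6-joint arm with a two-finger parallel gripper is mounted at the origin on the work surface. World frame = base frame: x ahead of the robot, y to its left, z up, the work surface at z = 0. Lengths are in m, angles in rad, forces in N, time in s.
With the tool pointing down it reaches from about 0.35 to 0.875 m from the base axis. Payload 4.2 kg.
Tool frame: the origin (TCP) lies on the centre line of the jaws, within the pads' length; the fingertips stand 14 mm ahead of it and the grasp point (between the pads) lies 5 mm behind it; z points along the fingers, y is the direction in which the jaws open and shut (so a half turn about z gives the same grasp; the last joint's range is limited). The gripper opens to 85 mm and grips with 20 to 120 N. Pads are 22 mm wide; open, the fingers measure 114 mm over their backs; the gripper's body (76 mm by 85 mm) begins 54 mm behind the grasp point. The pads swing forward as they close: fully open they stand 13 mm farther back than shut.
Start: joints at [-0.949, 0.385, 0.008, 0, -1.194, -0.259], TCP at [0.222, -0.584, 0.245] pointing down, gripper open.
Joint ranges: [-3.14, 3.14], [-1.21, 2.06], [-1.07, 1.41], [-3.16, 2.05], [-2.99, -0.16], [-3.1, 3.1]. Speed limits (rad/s): [2.79, 2.79, 3.14, 3.14, 3.14, 3.14].

INTERFACE

Orientations are given as [roll, pitch, yaw] about the fixed x, y, z axes, in that order (R = Rz(yaw) Ry(pitch) Rx(roll)).
In Python, from station import arm, snapshot, calibration gives the robot as it stands. The module is installed in compiled form; this text tells all that it offers.
- The arm moves only by the tool apply_moves, never from a script. Its arguments are lists of equal length, an entry for each row: "linear": the shift along the world's x, y, z in m, a list of three; "rot": the turn, a rotation vector about the world's x, y, z in rad, a list of three; "hand": the finger opening in m, from 0 to 0.0854. A call has 1 to 8 rows; each row is the pose to reach, as a shift and turn from the pose measured when the call began; what a row does not reach only later rows make up. A row lasts 1/8 s, in which the tool goes at most 62.5 mm and 10.7 degrees, less where a joint would pass 70% of its speed; a pose out of reach is approached as far as the arm can. A call with a gripper value outside its range is refused whole. The fingers move at their own pace and stop on an object; "newtons" is the grip in N (left out, the last holds). Time passes only in rows, so rows that repeat a pose let the fingers close. It gives the time, the measured TCP pose, the force and the opening at its end, in the units of the state.
- arm.get_state(): the state, without advancing time (a new reading comes with each control period).
- snapshot(name): name is "scene" or "top" or "wrist"; returns (picture, depth): 480x640x3 uint8, red, green, blue; 480x640 float32, m along the optical axis (not along the pixel's ray), 0 where there is no reading.
- calibration(name): a dict with "fovy" (degrees; the focal length in pixels is half the picture's height over the tangent of half this angle, whatever the lens; pixels are square), "cx", "cy" (the principal point, pixels), "camera_from_world" (4x4, takes a point from world to camera coordinates). Camera axes: x right, y up, looking along -z (the intrinsics and any distortion apply to the point x, -y, -z); pixel columns grow to the right and rows downward; lengths in m; the calibration is good to about 2 mm. The wrist camera is an equidistant fisheye: a pixel r from the principal point sees the ray r / f radians off the axis. A picture is of the moment at which its call begins: read the wrist's pose just before it. calibration takes no time and is no camera call; for the wrist camera it gives the pose at the moment of the call.
- arm.job_done(): hands the job in, once; it reports no verdict.
The state is a dict: "clock": time; "joint_positions": joint angles; "qd": joint speeds; "effort": joint torques, N m; "ee_pos": TCP position; "ee_rot": TCP orientation; "force": force on the tool from outside, world axes, zero at the start; "wrist_torque": the same for the moment, N m; "grip_width": opening from 0.0 (shut) to 1.0 (fully open).
Only numpy, scipy, OpenCV 4.12 (cv2) and the standard library are available. Lean on these libraries where they do the work, as an engineer would, in place of code of your own. Each camera call takes 0.05 s, during which the arm holds its last target.

## Working session

There is one attempt and no reset: what is moved stays moved. The work goes in short steps, Python scripts to look and compute and a tool call to move; the robot and the scene stay as the last step left them, time stands still between calls to the robot, and variables do not carry over. Pictures are saved under pics/ and viewed, and the job is handed in when it is done.

Besides the shell and the picture viewer there is one more tool, called after "Emit:" as name(argument=value, ...) on one line, values as JSON. apply_moves: Moves the arm, as the interface text tells. Its arguments: {"type":"object","properties":{"linear":{"type":"array","items":{"type":"array","items":{"type":"number"}}},"rot":{"type":"array","items":{"type":"array","items":{"type":"number"}}},"hand":{"type":"array","items":{"type":"number"}},"newtons":{"type":"number"}},"required":["linear","rot","hand"]}

```bash
mkdir -p pics; cat > h.py <<'E'
import numpy as np, cv2
from station import arm, snapshot, calibration
def cap(name):
    c=calibration(name); p,d=snapshot(name); return p,d,c
def save(p,f): cv2.imwrite('pics/'+f,cv2.cvtColor(p,cv2.COLOR_RGB2BGR))
def foc(c): return 240/np.tan(np.radians(c['fovy'])/2)
def cloud(d,c):
    f=foc(c); v,u=np.mgrid[0:480,0:640]
    X=(u-c['cx'])/f*d; Y=-(v-c['cy'])/f*d
    P=np.stack([X,Y,-d,np.ones_like(d)],-1)
    W=P@np.linalg.inv(np.array(c['camera_from_world'])).T
    return W[...,:3]
E
python3 - <<'E'
from h import *
print(arm.get_state())
for n in ('top','scene','wrist'):
    p,d,c=cap(n); save(p,n+'0.png'); np.savez('pics/'+n+'0.npz',p=p,d=d,**{k:np.array(v) for k,v in c.items()})
    print(n,c)
E
```

```text
{'clock': 0.0, 'joint_positions': array([-9.49411859e-01,  3.85576839e-01,  6.62870093e-03, -5.04668049e-04,
       -1.19399236e+00, -2.58625376e-01]), 'qd': array([ 2.17857029e-04,  1.86745542e-04, -3.10600932e-04,  1.23963760e-03,
        1.16939853e-04,  2.74861766e-06]), 'effort': array([-4.70505202e-04, -3.92289126e+01,  1.88393748e+01,  4.18629795e+00,
       -4.84386866e-03,  1.21503942e-05]), 'ee_pos': array([ 0.2216255 , -0.58379793,  0.24420959]), 'ee_rot': array([ 3.13939983e+00, -9.51165667e-05, -2.77901965e+00]), 'force': array([ 0.03365171,  0.60249745, -0.24143892]), 'wrist_torque': array([ 0.0389494 , -0.02027356,  0.0149069 ]), 'grip_width': 1.0014848300553152}
top {'fovy': 55.42749902322481, 'cx': 320.4326648005971, 'cy': 240.67989484059294, 'camera_from_world': array([[ 0.01149363, -0.99977802,  0.017658  , -0.07650876],
       [ 0.98544198,  0.01432089,  0.16940784, -0.5456845 ],
       [-0.16962312,  0.01545383,  0.98538783, -1.3605612 ],
       [ 0.        ,  0.        ,  0.        ,  1.        ]])}
scene {'fovy': 51.057251345570165, 'cx': 320.8264724886587, 'cy': 239.35597740851856, 'camera_from_world': array([[ 5.30197862e-02,  9.98592454e-01,  1.41853063e-03,
         3.36865928e-02],
       [-8.37339272e-01,  4.36840288e-02,  5.44935453e-01,
         3.88688864e-01],
       [ 5.44106465e-01, -3.00801526e-02,  8.38476797e-01,
        -1.51917114e+00],
       [ 0.00000000e+00,  0.00000000e+00,  0.00000000e+00,
         1.00000000e+00]])}
wrist {'fovy': 65.70646984690485, 'cx': 320.36610638229575, 'cy': 240.16413124611776, 'camera_from_world': array([[-0.35472089,  0.93497011,  0.00199391,  0.62492782],
       [-0.89159502, -0.33762112, -0.30177857,  0.03882492],
       [-0.28148076, -0.10882492,  0.95337596, -0.37867119],
       [ 0.        ,  0.        ,  0.        ,  1.        ]])}
```

View pics/top0.png

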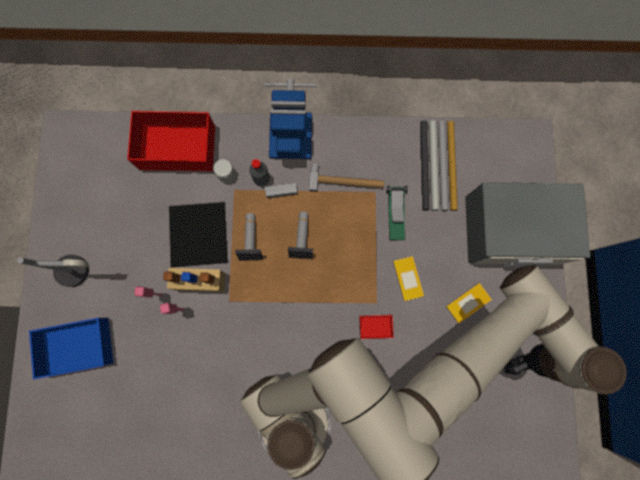

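View pics/scene0.png

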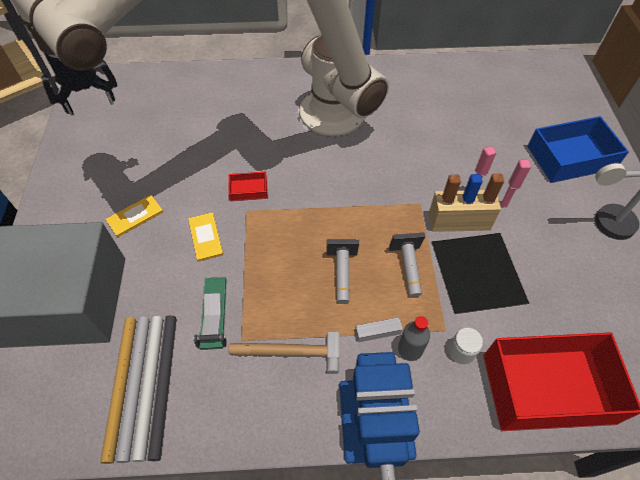

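Top view: there are yellow plates at (409,279) and (469,302). The one at (409,279), which is (205,236) in the scene view, is farthest to the robot's left (+y), so it is the job plate. Two posts lie at (250,237) and (301,235). The rack has brown files at (170,277) and (207,278), the blue scraper at (187,277), and pink look-alikes beside it. I'll confirm with enlarged crops.

```bash
python3 - <<'E'
from h import *
z=np.load('pics/top0.npz'); s=np.load('pics/scene0.npz')
def crop(p,x,y,w,h,k): return cv2.resize(p[y:y+h,x:x+w],None,fx=k,fy=k,interpolation=cv2.INTER_CUBIC)
save(crop(z['p'],350,170,150,160,4)[:, :],'c1.png'); save(crop(z['p'],130,190,200,140,4),'c2.png')
W=cloud(z['d'],z); p=z['p'].astype(int)
print(z['d'].min(),z['d'].max())
# plates
m=((p[...,0]>180)&(p[...,1]>120)&(p[...,2]<90)).astype(np.uint8)
n,l,st,ce=cv2.connectedComponentsWithStats(m)
for i in range(1,n):
    if st[i,4]>60:
        q=W[l==i]; print('yel',st[i],q.mean(0).round(4),np.median(q[:,2]).round(4), cv2.minAreaRect((q[:,:2]*1000).astype(np.float32)))
for nm,(u,v) in dict(desk=(330,380),board=(330,270),mat=(197,235),rack=(187,287),deck=(397,232),stop=(397,190),cheek=(391,189),post1=(250,225),foot1=(249,254),post2=(303,225),foot2=(301,252),f1=(170,277),sc=(187,277),f2=(207,277)).items():
    print(nm,np.median(W[v-1:v+2,u-1:u+2].reshape(-1,3),0).round(4))
g=((p[...,1]>p[...,0]+25)&(p[...,1]>p[...,2]+8)).astype(np.uint8)
n,l,st,ce=cv2.connectedComponentsWithStats(g)
for i in range(1,n):
    if st[i,4]>40:
        q=W[l==i]; print('grn',st[i],q.mean(0).round(4),q[:,2].min(),q[:,2].max(), cv2.minAreaRect((q[:,:2]*1000).astype(np.float32)))
E
```

```text
0.0 2.442005
yel [395 257  28  43 534] [ 0.4394 -0.3445  0.0172] 0.0119 ((402.2001953125, -205.26576232910156), (126.1310806274414, 352.56903076171875), 14.570655822753906)
yel [448 284  43  37 387] [ 0.3731 -0.5305  0.0225] 0.0115 ((321.234375, -328.7118225097656), (94.80487060546875, 554.7164306640625), 12.427576065063477)
desk [ 0.2191 -0.0753  0.7302]
board [ 0.4613 -0.1013  0.0022]
mat [0.5669 0.3216 0.0028]
rack [0.396  0.3183 0.0913]
deck [ 0.5845 -0.3133  0.0107]
stop [ 0.7157 -0.3111  0.0348]
cheek [ 0.7176 -0.2917  0.0372]
post1 [0.5942 0.15   0.0359]
foot1 [0.5001 0.1465 0.0615]
post2 [ 0.5969 -0.0146  0.0384]
foot2 [ 0.508  -0.0106  0.0645]
f1 [0.4176 0.3439 0.1754]
sc [0.4183 0.2971 0.1754]
f2 [0.4187 0.2427 0.1752]
grn [389 195  16  45 298] [ 0.6018 -0.3077  0.0115] 0.004009596188352393 0.019376717073203986 ((632.7437133789062, -309.72857666015625), (145.62440490722656, 46.7080078125), 3.3266870975494385)
```

View pics/c1.png

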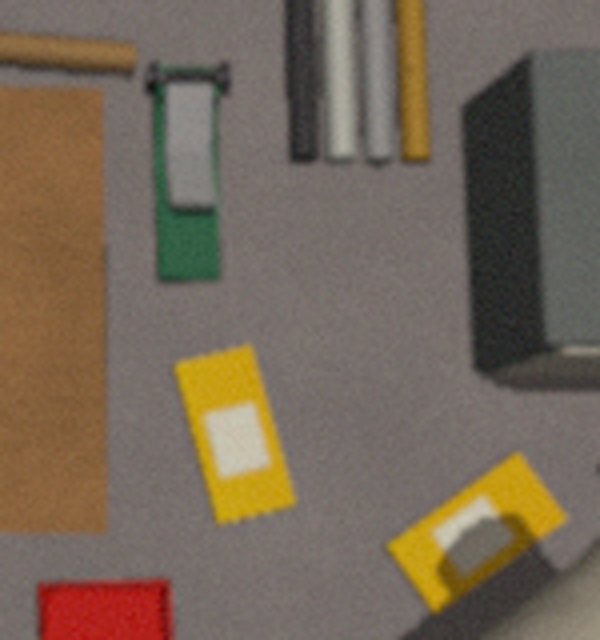

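View pics/c2.png

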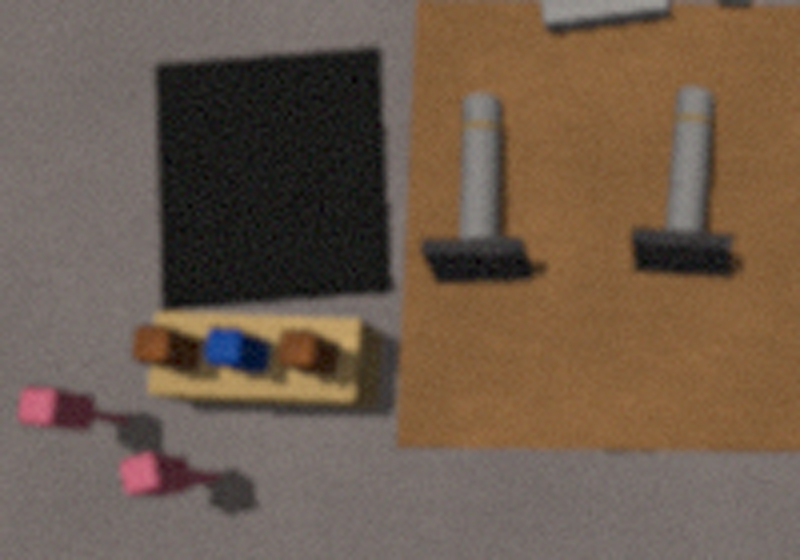

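The crops confirm the plate at (409,279), two posts with heads away from the robot, and brown files in the outer slots with the blue one in the middle. Next come the precise fits.

```bash
cat >> h.py <<'E'
def ray_at(c,u,v,z):
    f=foc(c);T=np.linalg.inv(np.array(c['camera_from_world']))
    d=T[:3,:3]@np.array([(u-c['cx'])/f,-(v-c['cy'])/f,-1]);o=T[:3,3]
    return o+d*(z-o[2])/d[2]
def rayfish(c,u,v,z):
    f=foc(c);T=np.linalg.inv(np.array(c['camera_from_world']))
    x,y=u-c['cx'],v-c['cy'];r=np.hypot(x,y)+1e-9;t=r/f
    d=T[:3,:3]@np.array([np.sin(t)*x/r,-np.sin(t)*y/r,-np.cos(t)]);o=T[:3,3]
    return o+d*(z-o[2])/d[2]
def projfish(c,P):
    T=np.array(c['camera_from_world']);q=T[:3,:3]@np.array(P)+T[:3,3]
    x,y,zz=q[0],-q[1],-q[2];r=np.hypot(x,y);t=np.arctan2(r,zz);f=foc(c)
    return c['cx']+f*t*x/r,c['cy']+f*t*y/r
E
python3 - <<'E'
from h import *
z=np.load('pics/top0.npz')
p=z['p'].astype(int)
def fit(m,zz,u0,u1,v0,v1):
    m2=np.zeros_like(m,np.uint8); m2[v0:v1,u0:u1]=m[v0:v1,u0:u1]
    m2=cv2.morphologyEx(m2,cv2.MORPH_CLOSE,np.ones((15,15)))
    vs,us=np.nonzero(m2)
    q=np.array([ray_at(z,u,v,zz)[:2] for u,v in zip(us,vs)])*1000
    return cv2.minAreaRect(q.astype(np.float32)), q.mean(0)
print('plate',fit((p[...,0]>150)&(p[...,1]>110)&(p[...,2]<100),.012,380,440,245,315))
# mat dark
print('mat',fit((p.sum(-1)<90),.002,160,235,195,270))
rk=(p[...,0]>170)&(p[...,1]>140)&(p[...,2]<150)&(p[...,2]>70)
print('rack',fit(rk,.09,155,230,262,295))
T=np.linalg.inv(np.load('pics/wrist0.npz')['camera_from_world']);print(T)
for nm,L in {'deck near L,R':([389.5,239.5],[404.5,239.5]),}.items():
    for a in L: print(nm,ray_at(z,*a,.012))
E
```

```text
plate (((438.38409423828125, -346.5079345703125), (131.05235290527344, 64.29281616210938), 14.682236671447754), array([ 438.14805929, -346.46856372]))
mat (((569.9923095703125, 319.94976806640625), (192.28199768066406, 172.66781616210938), 5.423064708709717), array([569.0518217 , 320.13490979]))
rack (((421.5241394042969, 303.0871276855469), (55.71957778930664, 144.81703186035156), 0.726589024066925), array([421.96451899, 302.65393662]))
[[-0.35472089 -0.89159502 -0.28148076  0.1497024 ]
 [ 0.93497011 -0.33762112 -0.10882492 -0.61238959]
 [ 0.00199391 -0.30177857  0.95337596  0.37148649]
 [ 0.          0.          0.          1.        ]]
deck near L,R [ 0.55967593 -0.28885185  0.012     ]
deck near L,R [ 0.56037145 -0.33655749  0.012     ]
```

```bash
python3 - <<'E'
from h import *
z=np.load('pics/top0.npz')
save(cv2.resize(z['p'][175:250,370:430],None,fx=8,fy=8,interpolation=cv2.INTER_CUBIC),'c3.png')
E
```

```text
(no output)
```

View pics/c3.png

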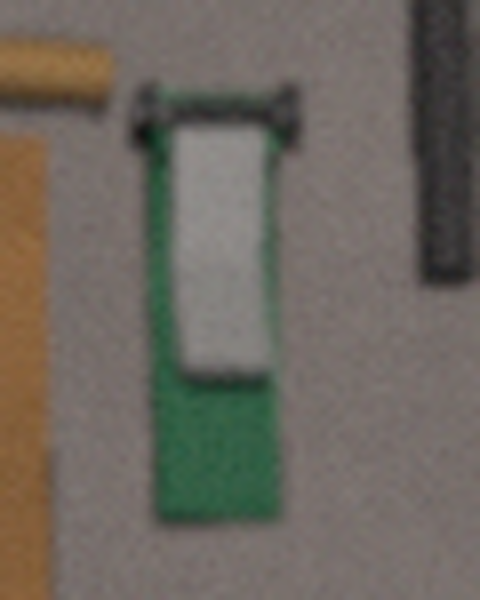

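View pics/wrist0.png

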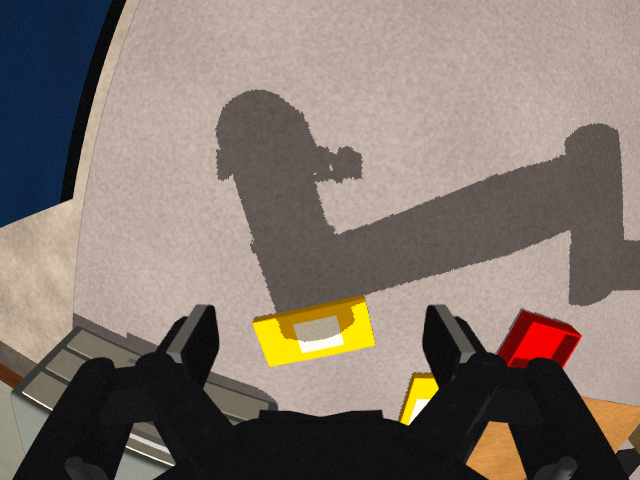

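The wrist view shows the far plate and arm shadow. I'll move above the holder and plate for a closer look.

Emit:
apply_moves(linear=[[0.05,0.04,0.02],[0.1,0.08,0.04],[0.15,0.12,0.06],[0.2,0.16,0.08],[0.25,0.2,0.09],[0.3,0.24,0.1],[0.36,0.285,0.1],[0.36,0.285,0.1]], rot=[[0,0,0],[0,0,0],[0,0,-0.03],[0,0,-0.06],[0,0,-0.09],[0,0,-0.11],[0,0,-0.11],[0,0,-0.11]], hand=[0.085,0.085,0.085,0.085,0.085,0.085,0.085,0.085])

```text
clock: 1.15
ee_pos: [0.5837, -0.2966, 0.3438]
ee_rot: [3.139, -0.001, -2.887]
force: [-0.5, -1.3, 0.7]
grip_width: 0.996
```

```bash
python3 - <<'E'
from h import *
p,d,c=cap('wrist');save(p,'w1.png');np.savez('pics/w1.npz',p=p,d=d,**{k:np.array(v) for k,v in c.items()})
s=arm.get_state();print(s['ee_pos'],s['ee_rot'],s['clock'],s['joint_positions'],s['force'])
E
```

```text
[ 0.58616084 -0.294841    0.34301735] [ 3.13901348e+00  3.56765960e-04 -2.88413539e+00] 1.2 [-0.22112108  0.39729552  0.26798347 -0.00247408 -1.44235574 -1.09189956] [ 2.81776148 -0.15456933  0.47786168]
```

View pics/w1.png

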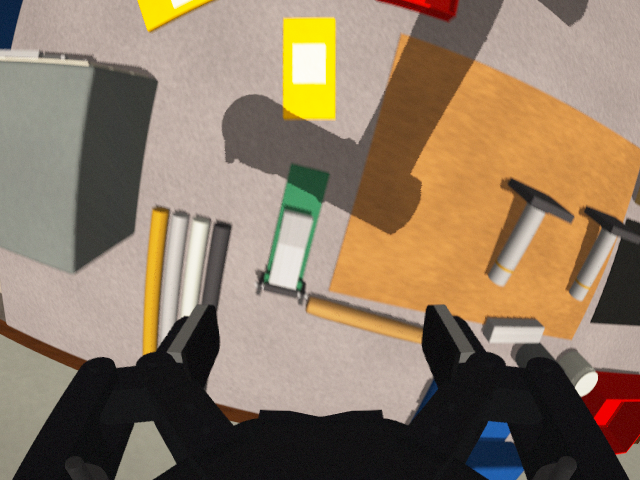

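Wrist view: job plate at (309,68), holder with its mouth at (309,169) and hinge at (284,287). I'll enlarge both.

```bash
python3 - <<'E'
from h import *
z=np.load('pics/w1.npz')
save(cv2.resize(z['p'][155:305,240:350],None,fx=5,fy=4,interpolation=cv2.INTER_CUBIC)[:600],'c4.png')
p=z['p'].astype(int)
def fit(m,zz,u0,u1,v0,v1,k):
    m2=np.zeros(m.shape,np.uint8); m2[v0:v1,u0:u1]=m[v0:v1,u0:u1]
    m2=cv2.morphologyEx(m2,cv2.MORPH_CLOSE,np.ones((k,k)))
    vs,us=np.nonzero(m2)
    q=np.array([rayfish(z,u,v,zz)[:2] for u,v in zip(us,vs)])*1000
    return cv2.minAreaRect(q.astype(np.float32)), q.mean(0)
m=((p[...,0]>130)&(p[...,1]>100)&(p[...,2]<90))|(p.min(-1)>215)
print('plate',fit(m,.012,275,345,10,128,5))
E
```

```text
plate (((441.7703552246094, -348.17779541015625), (130.29798889160156, 64.10267639160156), 14.044160842895508), array([ 441.79621449, -348.27976476]))
```

View pics/c4.png

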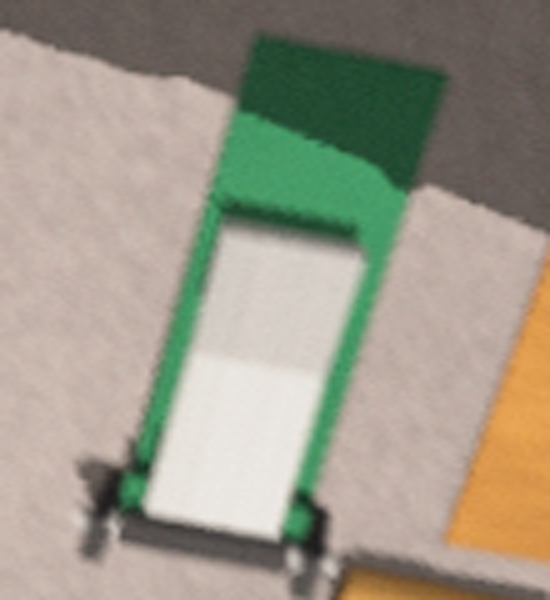

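```bash
python3 - <<'E'
from h import *
z=np.load('pics/w1.npz')
P=lambda x,y,zz=.012: rayfish(z,240+x/5-.4,155+y/4-.4,zz)
a,b,c,d=P(257,37),P(138,455),P(448,75),P(318,480)
print(a,b,c,d)
print('yaw',np.degrees(np.arctan2(*(b-a)[[1,0]])),np.degrees(np.arctan2(*(d-c)[[1,0]])),np.linalg.norm(a-c),'mouthmid',(a+c)/2, 'mouth dir',np.degrees(np.arctan2(*(a-c)[[1,0]]))-90)
E
```

```text
[ 0.56281067 -0.33957052  0.012     ] [ 0.70550175 -0.33843425  0.012     ] [ 0.56259052 -0.29084778  0.012     ] [ 0.70189202 -0.28958893  0.012     ]
yaw 0.4562477113303749 0.5177635883920068 0.04872323842033822 mouthmid [ 0.56270059 -0.31520915  0.012     ] mouth dir -179.7411058032018
```

Emit:
apply_moves(linear=[[-0.035,-0.012,-0.04],[-0.07,-0.024,-0.085],[-0.105,-0.036,-0.13],[-0.14,-0.048,-0.175],[-0.17,-0.058,-0.22],[-0.188,-0.064,-0.25],[-0.188,-0.064,-0.263],[-0.188,-0.064,-0.263]], rot=[[0,0,-0.0125],[0,0,-0.0125],[0,0,-0.0125],[0,0,-0.0125],[0,0,-0.0125],[0,0,-0.0125],[0,0,-0.0125],[0,0,-0.0125]], hand=[0.085,0.085,0.085,0.085,0.085,0.085,0.085,0.085])

```text
clock: 2.2
ee_pos: [0.3986, -0.359, 0.0797]
ee_rot: [3.139, -0.0, -2.896]
force: [-0.0, 0.9, -0.0]
grip_width: 0.995
```

```bash
python3 - <<'E'
from h import *
p,d,c=cap('wrist');save(p,'w2.png')
s=arm.get_state();print(s['ee_pos'],s['ee_rot'],s['clock'],s['force'])
for q in [(.4418,-.3482,.012),(.398,-.359,.012)]: print(projfish(c,q))
E
```

```text
[ 0.3994908  -0.35918873  0.0806327 ] [ 3.14030712e+00  1.27086910e-03 -2.89562142e+00] 2.25 [-0.5221378   0.055725    0.82732128]
(np.float64(321.51794709731763), np.float64(333.7933172546781))
(np.float64(321.90140367002516), np.float64(265.5080073787388))
```

View pics/w2.png

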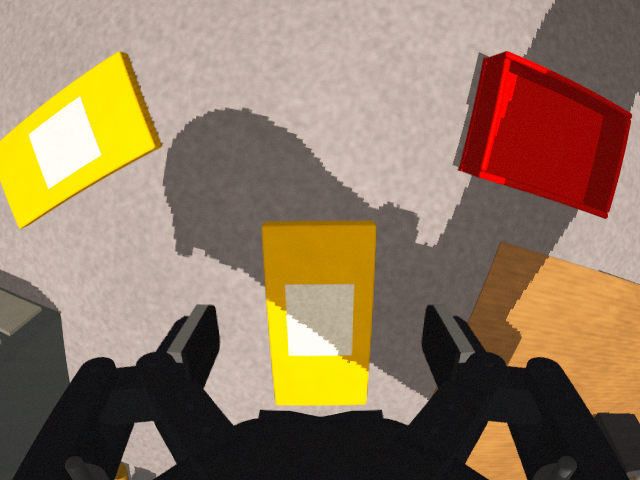

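The plate (263–376, 222–405) is centred between the fingers. I'll descend and grip.

Emit:
apply_moves(linear=[[-0.001,0,-0.035],[-0.001,0,-0.06],[-0.001,0,-0.068],[-0.001,0,-0.068],[-0.001,0,-0.068],[-0.001,0,-0.068],[-0.001,0,-0.068],[-0.001,0,-0.068]], rot=[[0,0,0],[0,0,0],[0,0,0],[0,0,0],[0,0,0],[0,0,0],[0,0,0],[0,0,0]], hand=[0.085,0.085,0.085,0.085,0.05,0.05,0.05,0.05], newtons=70)

```text
clock: 3.25
ee_pos: [0.3996, -0.3597, 0.0146]
ee_rot: [-3.141, 0.004, -2.895]
force: [-0.0, 1.3, 5.9]
grip_width: 0.718
```

Emit:
apply_moves(linear=[[0,0,0.02],[0,0,0.035],[0.013,0.011,0.035],[0.026,0.022,0.035],[0.04,0.033,0.035],[0.053,0.044,0.035],[0.053,0.044,0.035],[0.053,0.044,0.035]], rot=[[0,0,0],[0,0,0],[0,0,-0.06],[0,0,-0.12],[0,0,-0.18],[0,0,-0.24],[0,0,-0.24],[0,0,-0.24]], hand=[0.05,0.05,0.05,0.05,0.05,0.05,0.05,0.05])

```text
clock: 4.25
ee_pos: [0.452, -0.3157, 0.0498]
ee_rot: [-3.141, 0.003, -3.134]
force: [0.4, -0.0, -1.9]
grip_width: 0.717
```

```bash
python3 - <<'E'
from h import *
p,d,c=cap('wrist');save(p,'w3.png');np.savez('pics/w3.npz',p=p,d=d,**{k:np.array(v) for k,v in c.items()})
t,d,c2=cap('top'); save(cv2.resize(t[170:320,350:470],None,fx=4,fy=4),'t3.png')
sc,_,_=cap('scene'); save(cv2.resize(sc[130:360,60:330],None,fx=2.5,fy=2.5),'s3.png')
s=arm.get_state();print(s['ee_pos'],s['ee_rot'],s['clock'],s['force'],s['grip_width'])
E
```

```text
[ 0.45198033 -0.31595525  0.04969898] [-3.14081066  0.00325171 -3.13536398] 4.4 [-0.6343568   0.51936829 -2.7505992 ] 0.7253497709305026
```

View pics/w3.png

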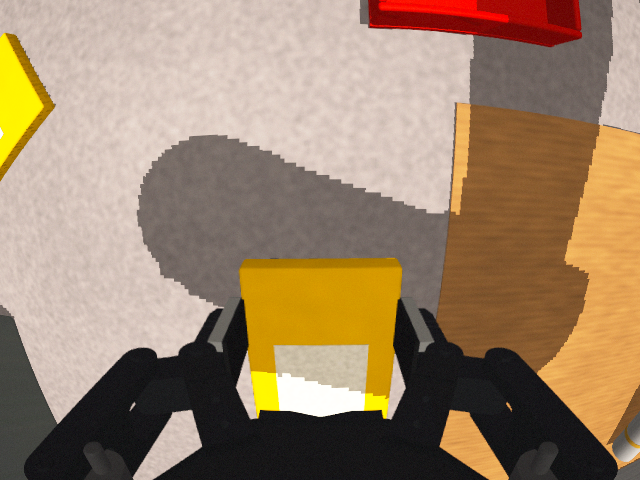

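View pics/s3.png

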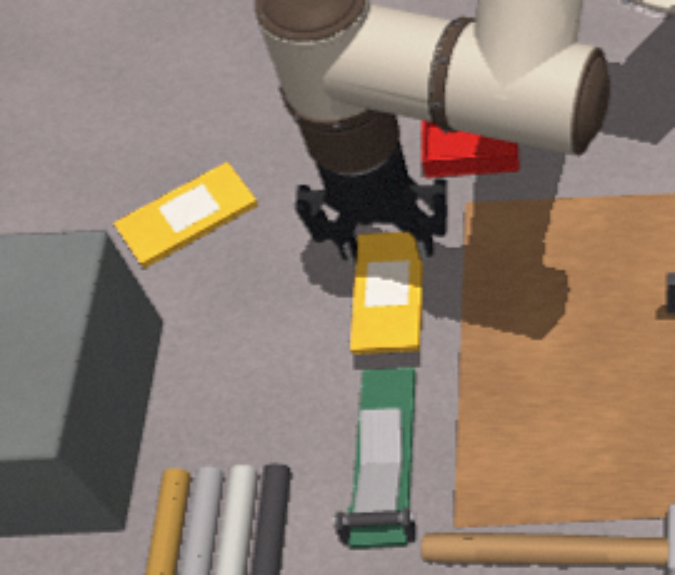

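```bash
python3 - <<'E'
from h import *
sc,_,c=cap('scene'); save(cv2.resize(sc[215:295,180:250],None,fx=8,fy=7,interpolation=cv2.INTER_CUBIC),'s3b.png')
save(cv2.resize(sc[265:355,180:250],None,fx=8,fy=6.5,interpolation=cv2.INTER_CUBIC),'s3c.png')
E
```

```text
(no output)
```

View pics/s3b.png

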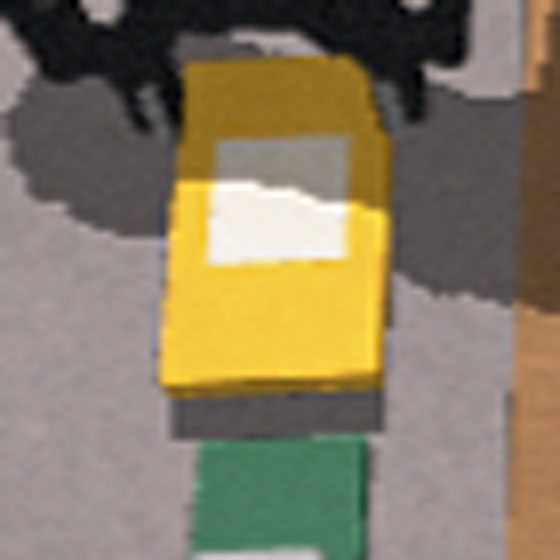

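View pics/s3c.png

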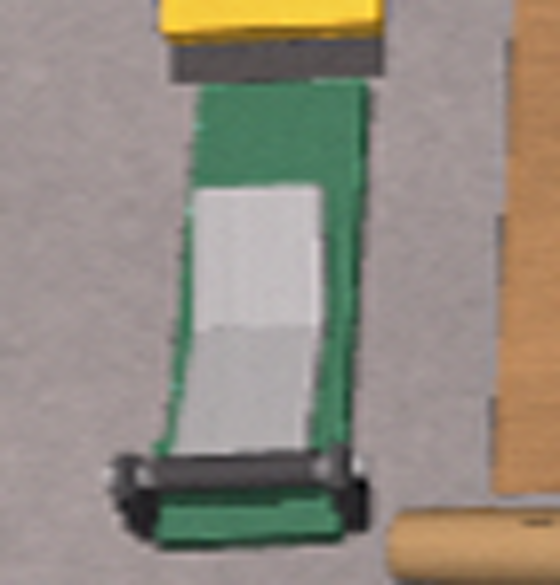

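```bash
python3 - <<'E'
from h import *
c=calibration('scene')
B=lambda x,y,z: ray_at(c,180+x/8-.45,215+y/7-.45,z)
C=lambda x,y,z: ray_at(c,180+x/8-.45,265+y/6.5-.45,z)
print('plate front',B(162,387,.046),B(384,376,.046),'rear',B(186,64,.046))
m=(B(162,387,.046)+B(384,376,.046))/2
print('mid',m)
a,b=C(198,80,.012),C(363,80,.012); print('mouth',a,b,(a+b)/2)
e=C(162,440,.012); print('left far',e,np.degrees(np.arctan2(*(e-a)[[1,0]])))
l=B(186,64,.046)-B(162,387,.046);print('plate left edge yaw',np.degrees(np.arctan2(-l[1],-l[0])))
E
```

```text
plate front [ 0.56055894 -0.34458874  0.046     ] [ 0.55971217 -0.28055122  0.046     ] rear [ 0.42999332 -0.34737946  0.046     ]
mid [ 0.56013556 -0.31256998  0.046     ]
mouth [ 0.56062617 -0.34073319  0.012     ] [ 0.56318515 -0.29181739  0.012     ] [ 0.56190566 -0.31627529  0.012     ]
left far [ 0.7009238  -0.34047889  0.012     ] 0.1038538463451882
plate left edge yaw 1.224458175949855
```

Emit:
apply_moves(linear=[[0,-0.0015,-0.01],[0,-0.0015,-0.0205],[0.015,-0.0015,-0.0205],[0.035,-0.0015,-0.0205],[0.035,-0.0015,-0.0205]], rot=[[0,0,0],[0,0,-0.008],[0,0,-0.008],[0,0,-0.008],[0,0,-0.008]], hand=[0.05,0.05,0.05,0.05,0.05])

```text
clock: 5.08
ee_pos: [0.4584, -0.3138, 0.0211]
ee_rot: [3.123, -0.06, 3.128]
force: [-42.6, -11.5, 4.3]
grip_width: 0.715
```

```bash
python3 - <<'E'
from h import *
s=arm.get_state();print(s['ee_pos'],s['ee_rot'],s['clock'],s['force'],s['grip_width'])
sc,_,c=cap('scene'); save(cv2.resize(sc[225:350,185:240],None,fx=8,fy=4.8,interpolation=cv2.INTER_CUBIC),'s4.png')
t,_,c=cap('top'); save(cv2.resize(t[185:285,375:425],None,fx=8,fy=6,interpolation=cv2.INTER_CUBIC),'t4.png')
E
```

```text
[ 0.45836656 -0.3138445   0.02105233] [ 3.12323985 -0.05960887  3.12817965] 5.075 [-42.6254103  -11.47063135   4.29163711] 0.7148699027718334
```

View pics/s4.png

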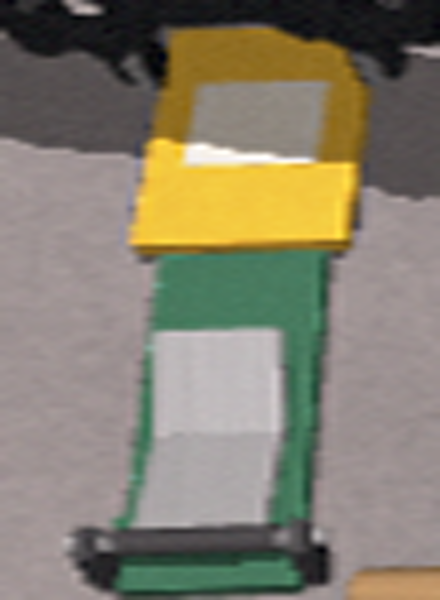

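View pics/t4.png

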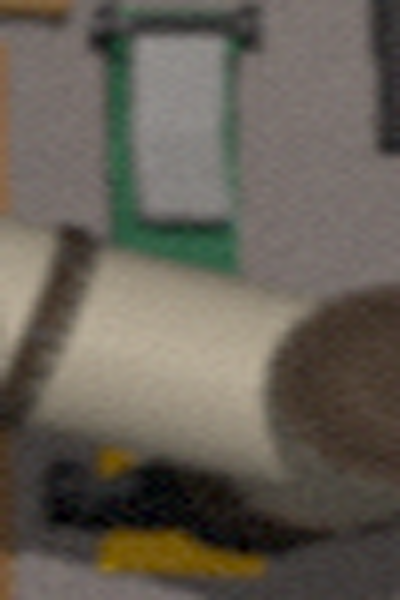

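The front of the plate caught the deck's end face, so it hangs lower than I assumed. I'll back off, straighten up and look.

```bash
cat >> h.py <<'E'
from scipy.spatial.transform import Rotation as Ro
def need(rpy,pos=None):
    s=arm.get_state();A=Ro.from_euler('xyz',s['ee_rot']);B=Ro.from_euler('xyz',rpy)
    print('rotvec',(B*A.inv()).as_rotvec().round(4), 'shift',None if pos is None else (np.array(pos)-s['ee_pos']).round(4))
E
python3 -c "
from h import *
need([np.pi,0,-3.142],[.447,-.317,.05])"
```

```text
rotvec [-0.0186 -0.0582  0.0135] shift [-0.0113 -0.0031  0.0288]
```

Emit:
apply_moves(linear=[[-0.008,-0.002,0.005],[-0.011,-0.003,0.015],[-0.011,-0.003,0.03],[-0.011,-0.003,0.03]], rot=[[-0.006,-0.02,0.005],[-0.0186,-0.058,0.0135],[-0.0186,-0.058,0.0135],[-0.0186,-0.058,0.0135]], hand=[0.05,0.05,0.05,0.05])

```text
clock: 5.68
ee_pos: [0.4507, -0.3174, 0.0539]
ee_rot: [-3.139, 0.007, -3.14]
force: [0.9, -0.2, -1.9]
grip_width: 0.717
```

```bash
python3 - <<'E'
from h import *
s=arm.get_state();print(s['ee_pos'],s['ee_rot'],s['clock'],s['force'],s['grip_width'])
sc,sd,c=cap('scene'); save(cv2.resize(sc[215:295,180:250],None,fx=8,fy=7,interpolation=cv2.INTER_CUBIC),'s5.png')
W=cloud(sd,c); p=sc.astype(int)
m=((p[...,0]>130)&(p[...,1]>90)&(p[...,2]<90)); m[:, :180]=0;m[:,240:]=0;m[:205]=0;m[300:]=0
q=W[m]; q=q[(q[:,2]>.02)&(q[:,2]<.09)]
A=np.c_[q[:,0],q[:,1],np.ones(len(q))]
k=None
for _ in range(5):
    k=np.linalg.lstsq(A,q[:,2],rcond=None)[0]; r=q[:,2]-A@k; g=abs(r)<.004; A=A[g];q=q[g]
print('plane',k,'std',r.std(),len(q),'z at front/rear',k@[.56,-.315,1],k@[.435,-.315,1])
p,d,c=cap('wrist');save(p,'w5.png')
E
```

```text
[ 0.450685   -0.31743964  0.05391416] [-3.13877703  0.00653228 -3.1402729 ] 5.675 [ 0.91143228 -0.23610994 -1.90898872] 0.7165424498558528
plane [ 0.03067275 -0.00440163  0.03530786] std 0.0016545067744372615 818 z at front/rear 0.05387111178628277 0.05003701811325611
```

View pics/s5.png

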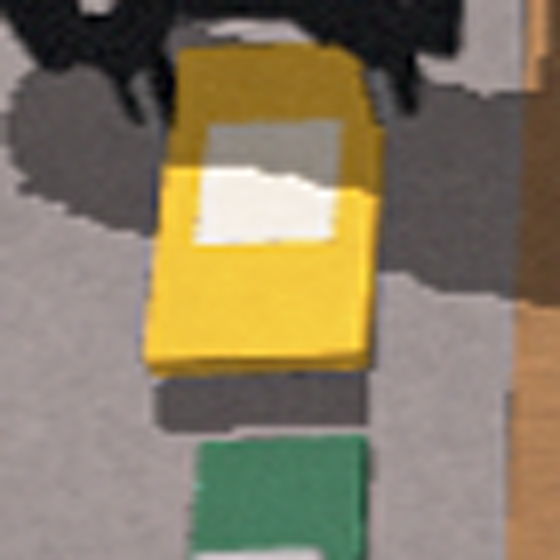

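View pics/w5.png

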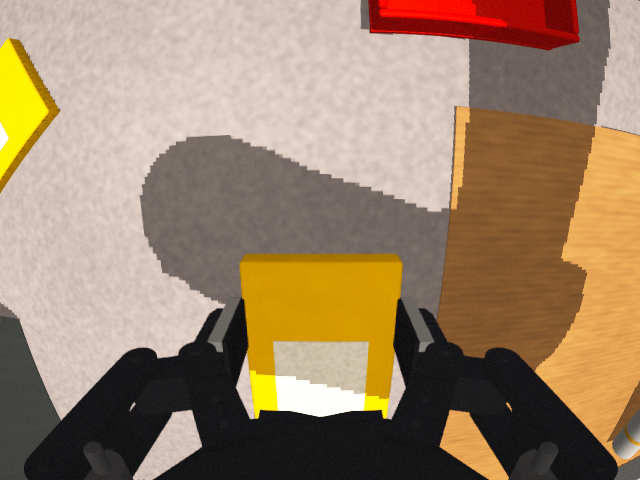

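```bash
python3 - <<'E'
from h import *
c=calibration('scene')
B=lambda x,y,z: ray_at(c,180+x/8-.45,215+y/7-.45,z)
f=B(147,358,.0535),B(371,353,.0535);r=B(180,53,.0495)
print(f,(f[0]+f[1])/2,r,np.degrees(np.arctan2(*(f[0]-r)[[1,0]])))
E
```

```text
(array([ 0.55362857, -0.34794389,  0.0535    ]), array([ 0.5550937 , -0.28336763,  0.0535    ])) [ 0.55436113 -0.31565576  0.0535    ] [ 0.42765509 -0.34870493  0.0495    ] 0.34613740569626267
```

Alignment is now good: plate yaw is 0.35° and lateral error about 0.6 mm. I'll level it, lower it to just above the deck and feed it in.

Emit:
apply_moves(linear=[[0,-0.0005,0],[0,-0.0005,-0.012],[0,-0.0005,-0.0235],[0,-0.0005,-0.0235],[0.01,-0.0005,-0.0235],[0.02,-0.0005,-0.0235],[0.03,-0.0005,-0.0235],[0.03,-0.0005,-0.0235]], rot=[[0,0.022,0],[0,0.022,0],[0,0.022,0],[0,0.022,0],[0,0.022,0],[0,0.022,0],[0,0.022,0],[0,0.022,0]], hand=[0.05,0.05,0.05,0.05,0.05,0.05,0.05,0.05])

```text
clock: 6.78
ee_pos: [0.4803, -0.3173, 0.0288]
ee_rot: [-3.14, -0.018, -3.14]
force: [0.2, -0.5, -2.0]
grip_width: 0.719
```

```bash
python3 - <<'E'
from h import *
s=arm.get_state();print(s['ee_pos'],s['ee_rot'],s['clock'],s['force'],s['grip_width'])
sc,sd,c=cap('scene'); save(cv2.resize(sc[215:295,180:250],None,fx=8,fy=7,interpolation=cv2.INTER_CUBIC),'s6.png')
E
```

```text
[ 0.48032762 -0.31733932  0.02884015] [-3.14024932 -0.01820461 -3.14032968] 6.775 [ 0.152946   -0.5403722  -1.99644411] 0.7191784681143479
```

View pics/s6.png

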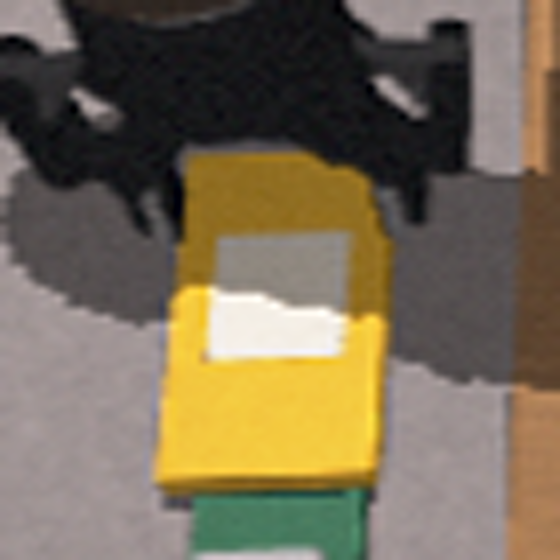

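Emit:
apply_moves(linear=[[0.012,0,-0.001],[0.024,0,-0.002],[0.036,0,-0.0025],[0.048,0,-0.0025],[0.06,0.0005,-0.0025],[0.07,0.0005,-0.0025],[0.08,0.0005,-0.0025],[0.08,0.0005,-0.0025]], rot=[[0,0,0],[0,0,0],[0,0,0],[0,0,0],[0,0,0],[0,0,0],[0,0,0],[0,0,0]], hand=[0.05,0.05,0.05,0.05,0.05,0.05,0.05,0.05])

```text
clock: 7.82
ee_pos: [0.5571, -0.3167, 0.0266]
ee_rot: [3.141, -0.026, -3.141]
force: [-6.6, -0.0, 5.2]
grip_width: 0.722
```

```bash
python3 - <<'E'
from h import *
s=arm.get_state();print(s['ee_pos'],s['ee_rot'],s['clock'],s['force'],s['grip_width'])
sc,sd,c=cap('scene'); save(cv2.resize(sc[225:365,160:260],None,fx=6,fy=4.2,interpolation=cv2.INTER_CUBIC),'s7.png')
E
```

```text
[ 0.55707678 -0.31665709  0.02656709] [ 3.14128047 -0.02604398 -3.14098874] 7.825 [-6.58970437 -0.02557281  5.24792941] 0.7221475965050159
```

View pics/s7.png

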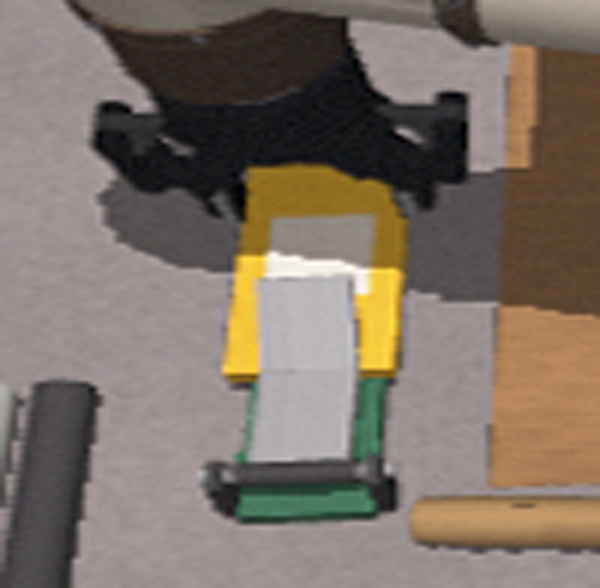

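The plate is under the sprung arm. I'll continue to the stop.

Emit:
apply_moves(linear=[[0.01,0,0.0005],[0.02,0,0.0005],[0.03,0,0.0005],[0.038,0,0.0005],[0.044,0,0.0005],[0.048,0,0.0005],[0.048,0,0.0005]], rot=[[0,0,0],[0,0,0],[0,0,0],[0,0,0],[0,0,0],[0,0,0],[0,0,0]], hand=[0.05,0.05,0.05,0.05,0.05,0.05,0.05])

```text
clock: 8.75
ee_pos: [0.6027, -0.3165, 0.0267]
ee_rot: [3.14, -0.032, -3.141]
force: [-6.6, -0.4, 0.1]
grip_width: 0.717
```

```bash
python3 - <<'E'
from h import *
s=arm.get_state();print(s['ee_pos'],s['ee_rot'],s['clock'],s['force'],s['grip_width'])
sc,sd,c=cap('scene'); save(cv2.resize(sc[225:365,160:260],None,fx=6,fy=4.2,interpolation=cv2.INTER_CUBIC),'s8.png')
E
```

```text
[ 0.60271017 -0.31651864  0.02666937] [ 3.14005327 -0.03179613 -3.14105075] 8.75 [-6.58931766 -0.41652975  0.12672989] 0.7170242859323033
```

View pics/s8.png

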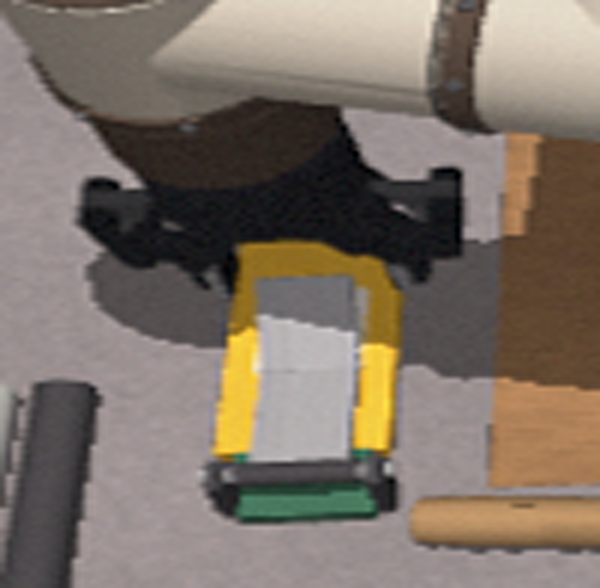

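Emit:
apply_moves(linear=[[0.003,0,0],[0.005,0,0],[0.005,0,0]], rot=[[0,0,0],[0,0,0],[0,0,0]], hand=[0.05,0.05,0.05])

```text
clock: 9.18
ee_pos: [0.6028, -0.3166, 0.0266]
ee_rot: [3.138, -0.043, -3.141]
force: [-12.1, 0.0, 4.4]
grip_width: 0.72
```

Emit:
apply_moves(linear=[[0.005,0,0],[0.009,0,0],[0.009,0,0]], rot=[[0,0,0],[0,0,0],[0,0,0]], hand=[0.05,0.05,0.05])

```text
clock: 9.55
ee_pos: [0.603, -0.3166, 0.0267]
ee_rot: [3.135, -0.064, 3.141]
force: [-19.6, 0.7, 9.2]
grip_width: 0.717
```

```bash
python3 - <<'E'
from h import *
s=arm.get_state();print(s['ee_pos'],s['ee_rot'],s['clock'],s['force'],s['grip_width'])
need([np.pi,0,-3.141])
sc,sd,c=cap('scene'); save(cv2.resize(sc[275:365,180:240],None,fx=8,fy=6,interpolation=cv2.INTER_CUBIC),'s9.png')
E
```

```text
[ 0.60300426 -0.31658475  0.02666648] [ 3.13454896 -0.06354002  3.14147504] 9.55 [-19.63212818   0.67421163   9.22552442] 0.7174072393771281
rotvec [-0.007  -0.0635  0.0009] shift None
```

View pics/s9.png

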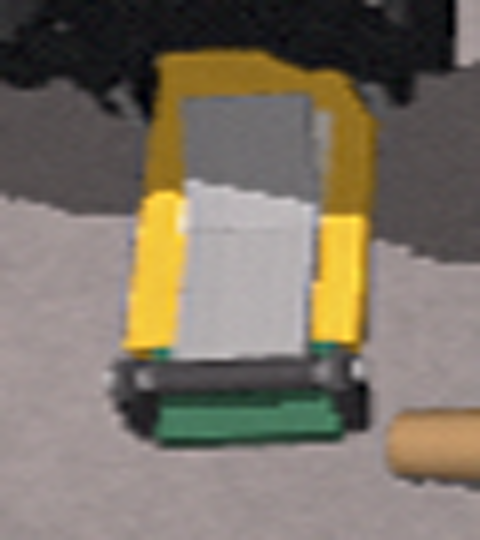

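The plate is firm against the stop: no movement at 20 N. I'll release it and rise.

Emit:
apply_moves(linear=[[0,0,0],[0,0,0],[0,0,0],[0,0,0.02],[0,0,0.05],[-0.01,0.02,0.1],[-0.02,0.04,0.15],[-0.05,0.08,0.2]], rot=[[0,0,0],[0,0,0],[0,0,0],[0,-0.03,0],[0,-0.06,0],[0,-0.06,0],[0,-0.06,0],[0,-0.06,0]], hand=[0.07,0.085,0.085,0.085,0.085,0.085,0.085,0.085])

```text
clock: 10.6
ee_pos: [0.5573, -0.2411, 0.2244]
ee_rot: [3.136, 0.002, 3.141]
force: [-0.2, 0.7, 0.1]
grip_width: 0.994
```

```bash
python3 - <<'E'
from h import *
s=arm.get_state();print(s['ee_pos'],s['ee_rot'],s['clock'],s['force'],s['grip_width'],s['joint_positions'])
sc,sd,c=cap('scene'); save(cv2.resize(sc[265:365,170:250],None,fx=7,fy=6,interpolation=cv2.INTER_CUBIC),'s10.png')
save(sc,'s10f.png')
p,d,c=cap('wrist');save(p,'w10.png');np.savez('pics/w10.npz',p=p,d=d,**{k:np.array(v) for k,v in c.items()})
E
```

```text
[ 0.55731229 -0.24113723  0.22441615] [3.13587560e+00 2.20345985e-03 3.14103751e+00] 10.6 [-0.18054924  0.65621287  0.13013914] 0.9942385778549019 [-0.14496209  0.36964288 -0.06673673 -0.00659659 -1.13306727 -1.42359092]
```

View pics/s10.png

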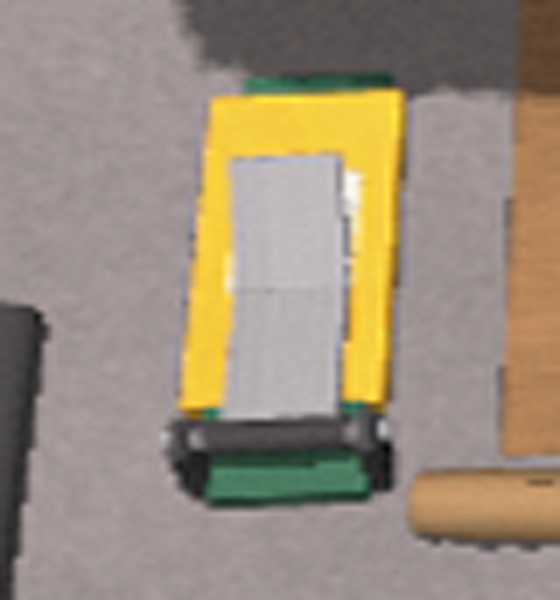

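View pics/w10.png

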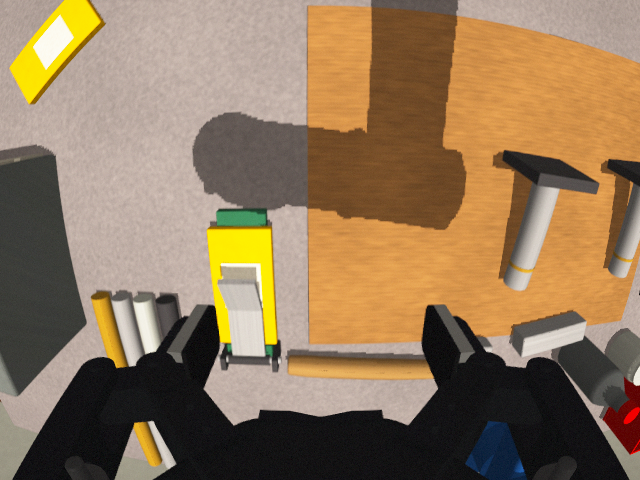

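The plate is home and centred, with about 15 mm of deck mouth still showing. Next are the posts, so I'll move over them.

Emit:
apply_moves(linear=[[0.01,0.05,0.02],[0.01,0.11,0.05],[0.01,0.17,0.08],[0.01,0.22,0.11],[0.01,0.27,0.12],[0.01,0.31,0.12],[0.01,0.31,0.12]], rot=[[0,0,0],[0,0,0],[0,0,0],[0,0,0],[0,0,0],[0,0,0],[0,0,0]], hand=[0.085,0.085,0.085,0.085,0.085,0.085,0.085])

```text
clock: 11.58
ee_pos: [0.5675, 0.0727, 0.3507]
ee_rot: [3.136, 0.014, -3.134]
force: [1.1, 0.1, -0.1]
grip_width: 0.998
```

```bash
python3 - <<'E'
from h import *
s=arm.get_state();print(s['ee_pos'],s['ee_rot'],s['clock'],s['force'],s['grip_width'],s['joint_positions'])
p,d,c=cap('wrist');save(p,'w11.png');np.savez('pics/w11.npz',p=p,d=d,**{k:np.array(v) for k,v in c.items()})
E
```

```text
[0.56752143 0.07265109 0.35072731] [ 3.13628296  0.01360448 -3.13419622] 11.575 [ 1.12924971  0.0738075  -0.10439561] 0.9977299154204368 [ 4.10617595e-01  2.32730124e-01  5.16901451e-02  4.62919590e-04
 -1.37515956e+00 -1.97406804e+00]
```

View pics/w11.png

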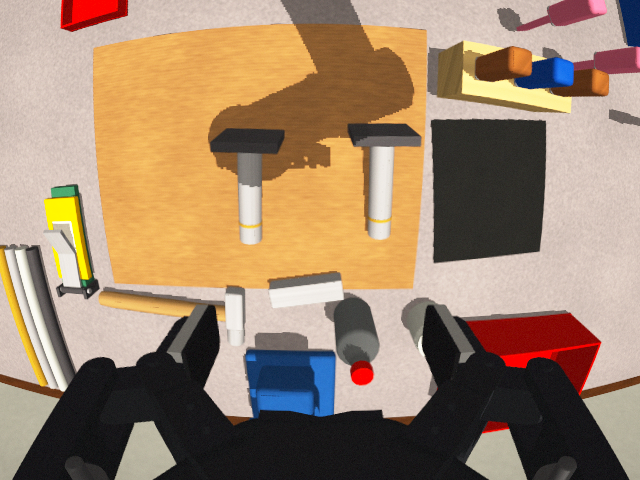

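Post A's head is at (251,240) with foot edge (210–285,140). Post B's head is at (379,236) with foot (348–420,132). I'll work out their axes from the depth.

```bash
cat >> h.py <<'E'
def cloudfish(d,c):
    f=foc(c); v,u=np.mgrid[0:480,0:640]
    x=u-c['cx'];y=v-c['cy'];r=np.hypot(x,y)+1e-9;t=np.minimum(r/f,1.5)
    k=d*np.tan(t)/r
    P=np.stack([k*x,-k*y,-d,np.ones_like(d)],-1)
    return (P@np.linalg.inv(np.array(c['camera_from_world'])).T)[...,:3]
E
python3 - <<'E'
from h import *
z=np.load('pics/w11.npz'); W=cloudfish(z['d'],z)
print('table',W[60:70,150:160].reshape(-1,3).mean(0), 'mat',np.median(W[180:200,470:500].reshape(-1,3),0))
for nm,(u0,u1,v0,v1) in dict(A=(232,270,160,246),B=(362,400,150,242)).items():
    q=W[v0:v1,u0:u1].reshape(-1,3); q=q[(q[:,2]>.018)&(q[:,2]<.07)]
    xs=np.arange(.54,.70,.01)
    cy=[]
    for x in xs:
        s=q[abs(q[:,0]-x)<.005]
        if len(s)>10:
            cy.append((x,(np.percentile(s[:,1],3)+np.percentile(s[:,1],97))/2,np.percentile(s[:,1],97)-np.percentile(s[:,1],3),s[:,2].max()))
    cy=np.array(cy);print(nm,cy.round(4),q[:,0].min(),q[:,0].max())
E
```

```text
table [ 0.40223322 -0.14664772  0.00448412] mat [5.70999356e-01 3.01748561e-01 5.54252317e-04]
A [[ 0.54   -0.012   0.0267  0.0489]
 [ 0.55   -0.0125  0.0274  0.0466]
 [ 0.56   -0.013   0.0275  0.045 ]
 [ 0.57   -0.0137  0.0281  0.042 ]
 [ 0.58   -0.0135  0.0268  0.0408]
 [ 0.59   -0.0145  0.0276  0.0386]
 [ 0.6    -0.0151  0.0283  0.0376]
 [ 0.61   -0.0151  0.0266  0.0354]
 [ 0.62   -0.0153  0.0267  0.0349]
 [ 0.63   -0.0168  0.0273  0.0314]
 [ 0.64   -0.017   0.0251  0.031 ]] 0.5330546098994171 0.6441334729418475
B [[0.54   0.1464 0.0273 0.047 ]
 [0.55   0.1466 0.0271 0.045 ]
 [0.56   0.147  0.0274 0.0437]
 [0.57   0.147  0.0268 0.0414]
 [0.58   0.148  0.0278 0.0398]
 [0.59   0.1484 0.0279 0.0377]
 [0.6    0.1486 0.0281 0.0364]
 [0.61   0.1494 0.0281 0.0335]
 [0.62   0.1492 0.0277 0.0328]
 [0.63   0.1501 0.026  0.0307]
 [0.64   0.1497 0.0169 0.0296]] 0.5203978254384366 0.636401558886289
```

Emit:
apply_moves(linear=[[0.01,-0.018,-0.05],[0.02,-0.036,-0.1],[0.03,-0.054,-0.15],[0.04,-0.072,-0.2],[0.0495,-0.0884,-0.25],[0.0495,-0.0884,-0.28],[0.0495,-0.0884,-0.28]], rot=[[0,0,-0.02],[0,-0.014,-0.04],[0,-0.014,-0.058],[0,-0.014,-0.058],[0,-0.014,-0.058],[0,-0.014,-0.058],[0,-0.014,-0.058]], hand=[0.07,0.07,0.07,0.07,0.07,0.07,0.07])

```text
clock: 12.5
ee_pos: [0.6153, -0.019, 0.0682]
ee_rot: [3.138, 0.022, 3.087]
force: [0.2, -0.5, 1.0]
grip_width: 0.823
```

```bash
python3 - <<'E'
from h import *
s=arm.get_state();print(s['ee_pos'],s['ee_rot'],s['clock'],s['force'],s['grip_width'])
need([np.pi,0,3.0916],[.617,-.0157,.02])
p,d,c=cap('wrist');save(p,'w12.png')
E
```

```text
[ 0.61529637 -0.01902658  0.06819888] [3.13803191 0.02155754 3.08708522] 12.5 [ 0.2451894  -0.51468425  1.02505673] 0.823210144207747
rotvec [-0.0024  0.0217  0.0045] shift [ 0.0017  0.0033 -0.0482]
```

View pics/w12.png

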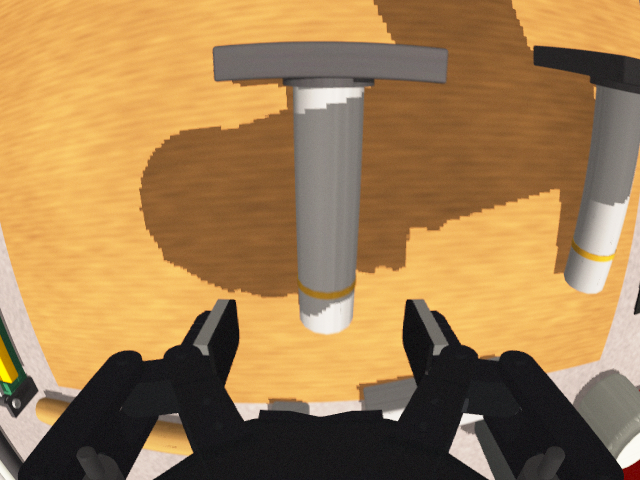

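```bash
python3 - <<'E'
from h import *
c=calibration('wrist')
for q in [(.617,-.0157,.019),(.617,-.0157,.034),(.643,-.017,.03),(.517,-.0107,.053)]: print(q,projfish(c,q))
g,r=.115,.038
st=np.array([g*np.cos(np.radians(-10.2))-r*np.sin(np.radians(-10.2)),0])
for ph in [-10,0,10,20,30,40,50,60,70,80,85,90]:
    a=np.radians(ph);print(ph,round(g*np.cos(a)-r*np.sin(a)-st[0],4),round(g*np.sin(a)+r*np.cos(a)+.001,4))
E
```

```text
(0.617, -0.0157, 0.019) (np.float64(326.8170606288215), np.float64(275.0516824706841))
(0.617, -0.0157, 0.034) (np.float64(327.4409092507908), np.float64(287.84051517351145))
(0.643, -0.017, 0.03) (np.float64(327.0254739326617), np.float64(328.59357697292575))
(0.517, -0.0107, 0.053) (np.float64(328.8901670840207), np.float64(65.07771640390527))
-10 -0.0001 0.0185
0 -0.0049 0.039
10 -0.0133 0.0584
20 -0.0248 0.076
30 -0.0393 0.0914
40 -0.0562 0.104
50 -0.0751 0.1135
60 -0.0953 0.1196
70 -0.1163 0.1221
80 -0.1374 0.1209
85 -0.1477 0.1189
90 -0.1579 0.116
```

The projection matches: head end at (327,330). I'll descend and grip.

Emit:
apply_moves(linear=[[0.0017,0.0033,-0.025],[0.0017,0.0033,-0.046],[0.0017,0.0033,-0.048],[0.0017,0.0033,-0.048],[0.0017,0.0033,-0.048],[0.0017,0.0033,-0.048],[0.0017,0.0033,-0.048]], rot=[[0,0.02,0.004],[0,0.022,0.004],[0,0.022,0.004],[0,0.022,0.004],[0,0.022,0.004],[0,0.022,0.004],[0,0.022,0.004]], hand=[0.07,0.07,0.065,0.02,0.02,0.02,0.02], newtons=30)

```text
clock: 13.42
ee_pos: [0.6198, -0.015, 0.0243]
ee_rot: [3.138, 0.007, 3.093]
force: [-1.1, 0.0, 6.2]
grip_width: 0.338
```

```bash
python3 - <<'E'
import numpy as np
g,r=.118,.038
f=lambda ph:np.array([g*np.cos(ph)-r*np.sin(ph),g*np.sin(ph)+r*np.cos(ph)])
s=f(np.radians(-10.2))-[0,-.002]; s=np.array([s[0],.019])
for ph in [-2,6,14,22,30,37,44,51,58,65,72,79,85,90]:
    d=f(np.radians(ph))-s; print(ph,(d[0]).round(4),(d[1]).round(4), 'B/A x,y',(d[0]*np.cos(.05)).round(4),(-d[0]*np.sin(.05)).round(4))
E
```

```text
-2 -0.0036 0.0149 B/A x,y -0.0036 0.0002
6 -0.0095 0.0311 B/A x,y -0.0095 0.0005
14 -0.0176 0.0464 B/A x,y -0.0175 0.0009
22 -0.0277 0.0604 B/A x,y -0.0277 0.0014
30 -0.0397 0.0729 B/A x,y -0.0396 0.002
37 -0.0515 0.0824 B/A x,y -0.0514 0.0026
44 -0.0644 0.0903 B/A x,y -0.0643 0.0032
51 -0.0781 0.0966 B/A x,y -0.078 0.0039
58 -0.0926 0.1012 B/A x,y -0.0924 0.0046
65 -0.1074 0.104 B/A x,y -0.1073 0.0054
72 -0.1225 0.105 B/A x,y -0.1224 0.0061
79 -0.1377 0.1041 B/A x,y -0.1375 0.0069
85 -0.1504 0.1019 B/A x,y -0.1502 0.0075
90 -0.1609 0.099 B/A x,y -0.1607 0.008
```

Emit:
apply_moves(linear=[[-0.004,0,0.014],[-0.0095,0.0005,0.03],[-0.0175,0.001,0.045],[-0.028,0.0015,0.059],[-0.04,0.002,0.072],[-0.04,0.002,0.072]], rot=[[0,0,0],[0,0,0],[0,0,0],[0,0,0],[0,0,0],[0,0,0]], hand=[0.02,0.02,0.02,0.02,0.02,0.02])

```text
clock: 14.18
ee_pos: [0.579, -0.013, 0.0978]
ee_rot: [3.138, 0.009, 3.093]
force: [-1.2, 0.1, -3.4]
grip_width: 0.339
```

```bash
python3 - <<'E'
from h import *
s=arm.get_state();print(s['ee_pos'],s['ee_rot'],s['clock'],s['force'],s['grip_width'])
p,d,c=cap('wrist');save(p,'w13.png')
sc,sd,c=cap('scene'); save(sc,'s13.png')
E
```

```text
[ 0.57904178 -0.01295785  0.09782753] [3.13784321 0.0085607  3.09342162] 14.175 [-1.15834966  0.07606924 -3.36503135] 0.33913050535101136
```

View pics/s13.png

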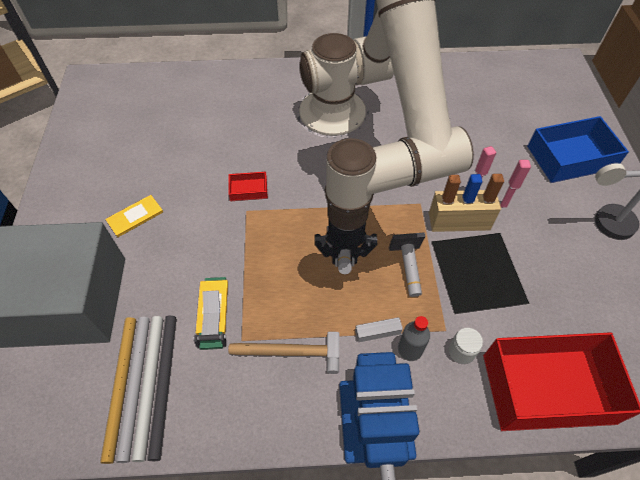

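View pics/w13.png

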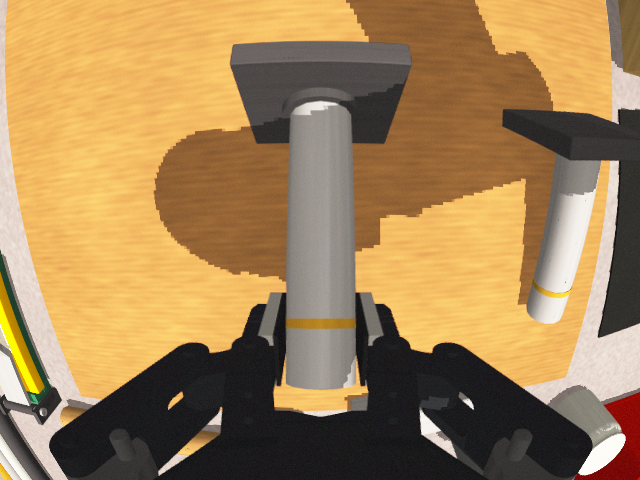

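The post is tipping with its foot on the board. Continuing the arc.

Emit:
apply_moves(linear=[[-0.012,0.0006,0.009],[-0.0247,0.0012,0.017],[-0.0384,0.002,0.0232],[-0.0528,0.0026,0.0278],[-0.0677,0.0034,0.0305],[-0.0827,0.004,0.0315],[-0.098,0.0048,0.0307],[-0.098,0.0048,0.0307]], rot=[[0,0,0],[0,0,0],[0,0,0],[0,0,0],[0,0,0],[0,0,0],[0,0,0],[0,0,0]], hand=[0.02,0.02,0.02,0.02,0.02,0.02,0.02,0.02])

```text
clock: 15.28
ee_pos: [0.4809, -0.0082, 0.1279]
ee_rot: [3.138, 0.008, 3.094]
force: [0.1, -0.1, -6.0]
grip_width: 0.323
```

```bash
python3 - <<'E'
from h import *
s=arm.get_state();print(s['ee_pos'],s['ee_rot'],s['clock'],s['force'],s['grip_width'])
p,d,c=cap('wrist');save(p,'w14.png')
E
```

```text
[ 0.48086475 -0.00815112  0.12794221] [3.13822378 0.0081297  3.09398399] 15.275 [ 0.14247442 -0.12329985 -6.01594714] 0.3234299372907743
```

View pics/w14.png

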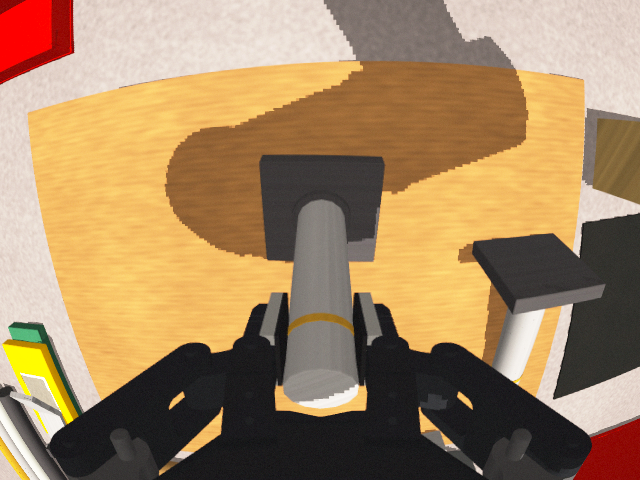

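Emit:
apply_moves(linear=[[0,0,-0.004],[0,0,-0.008],[0,0,-0.008]], rot=[[0,0,0],[0,0,0],[0,0,0]], hand=[0.02,0.02,0.02])

```text
clock: 15.7
ee_pos: [0.4884, -0.0079, 0.1262]
ee_rot: [3.138, 0.023, 3.098]
force: [-2.1, -2.9, 22.1]
grip_width: 0.328
```

```bash
python3 - <<'E'
from h import *
s=arm.get_state();print(s['ee_pos'],s['ee_rot'],s['clock'],s['force'],s['grip_width'])
p,d,c=cap('wrist');save(p,'w15.png'); W=cloudfish(d,c)
np.save('pics/W15.npy',W)
for u,v in [(262,158),(382,158),(268,258),(322,240),(322,290),(322,320),(322,360),(320,385),(370,240)]:
    print(u,v,np.median(W[v-1:v+2,u-1:u+2].reshape(-1,3),0).round(4))
E
```

```text
[ 0.48839971 -0.00790508  0.12617041] [3.13826639 0.02334549 3.09823204] 15.7 [-2.06133747 -2.89430266 22.10366972] 0.3281012623556393
262 158 [ 0.4302 -0.0401  0.0357]
382 158 [0.4331 0.03   0.0362]
268 258 [ 0.5066 -0.0475 -0.    ]
322 240 [ 0.4685 -0.0069  0.0757]
322 290 [ 0.4805 -0.0077  0.1075]
322 320 [ 0.4862 -0.008   0.123 ]
322 360 [ 0.4935 -0.0081  0.1398]
320 385 [ 0.5008 -0.0095  0.1458]
370 240 [0.4914 0.0253 0.013 ]
```

View pics/w15.png

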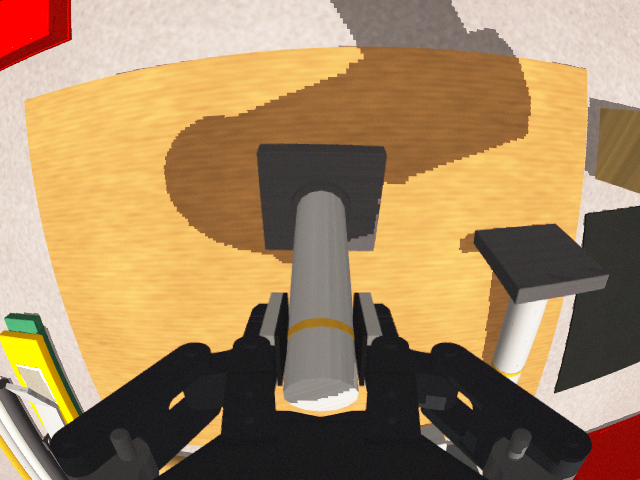

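Emit:
apply_moves(linear=[[-0.006,0.0003,0.0015],[-0.014,0.0006,0.0015],[-0.022,0.001,0.001],[-0.03,0.0014,0.0],[-0.038,0.0018,-0.002],[-0.042,0.002,-0.003],[-0.042,0.002,-0.003]], rot=[[0,0,0],[0,0,0],[0,0,0],[0,0,0],[0,0,0],[0,0,0],[0,0,0]], hand=[0.02,0.02,0.02,0.02,0.02,0.02,0.02])

```text
clock: 16.62
ee_pos: [0.4466, -0.0057, 0.1238]
ee_rot: [3.138, 0.025, 3.099]
force: [0.5, -0.5, 2.1]
grip_width: 0.309
```

```bash
python3 - <<'E'
from h import *
s=arm.get_state();print(s['ee_pos'],s['ee_rot'],s['clock'],s['force'],s['grip_width'])
p,d,c=cap('wrist');save(p,'w16.png'); W=cloudfish(d,c)
for u,v in [(322,240),(322,290),(322,320),(322,360)]:
    print(u,v,np.median(W[v-1:v+2,u-1:u+2].reshape(-1,3),0).round(4))
E
```

```text
[ 0.44660071 -0.00573993  0.12384399] [3.1379027  0.02465854 3.09857525] 16.625 [ 0.45816929 -0.54143771  2.06463132] 0.30917174752922905
322 240 [ 0.4359 -0.005   0.046 ]
322 290 [ 0.4431 -0.0056  0.0964]
322 320 [ 0.4461 -0.0059  0.118 ]
322 360 [ 0.4499 -0.0062  0.14  ]
```

View pics/w16.png

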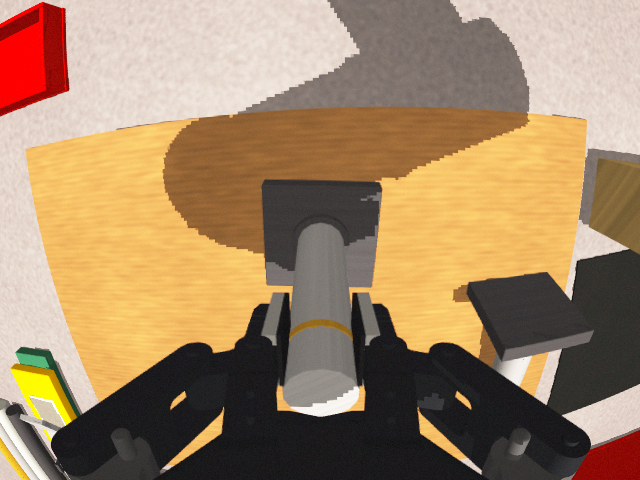

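Emit:
apply_moves(linear=[[-0.006,0.0003,0],[-0.012,0.0006,-0.001],[-0.018,0.001,-0.002],[-0.021,0.001,-0.003],[-0.021,0.001,-0.003]], rot=[[0,0,0],[0,0,0],[0,0,0],[0,0,0],[0,0,0]], hand=[0.02,0.02,0.02,0.02,0.02])

```text
clock: 17.3
ee_pos: [0.425, -0.005, 0.1207]
ee_rot: [3.139, 0.023, 3.099]
force: [-1.8, -0.8, 0.4]
grip_width: 0.234
```

```bash
python3 - <<'E'
from h import *
s=arm.get_state();print(s['ee_pos'],s['ee_rot'],s['clock'],s['force'],s['grip_width'])
p,d,c=cap('wrist'); W=cloudfish(d,c)
for u,v in [(322,240),(322,290),(322,320),(322,360)]:
    print(u,v,np.median(W[v-1:v+2,u-1:u+2].reshape(-1,3),0).round(4))
E
```

```text
[ 0.42495524 -0.00502453  0.12069052] [3.13863339 0.02320214 3.09872792] 17.3 [-1.80802471 -0.76461992  0.40101587] 0.2341127965191978
322 240 [ 0.4234 -0.0045  0.0175]
322 290 [ 0.4299 -0.0052  0.0762]
322 320 [ 0.4316 -0.0054  0.103 ]
322 360 [ 0.433  -0.0056  0.1308]
```

The pads are sliding round the column near the end and it is almost upright, so I'll open.

Emit:
apply_moves(linear=[[0,0,0],[0,0,0],[0,0,0],[0,0,0.03],[0,0,0.07],[0,0,0.11],[0,0,0.11]], rot=[[0,0,0],[0,0,0],[0,0,0],[0,0,0],[0,0,0],[0,0,0],[0,0,0]], hand=[0.06,0.075,0.075,0.075,0.075,0.075,0.075])

```text
clock: 18.23
ee_pos: [0.4276, -0.0043, 0.2342]
ee_rot: [3.136, 0.032, 3.099]
force: [-0.7, 0.6, -1.3]
grip_width: 0.878
```

```bash
python3 - <<'E'
from h import *
s=arm.get_state();print(s['ee_pos'],s['ee_rot'],s['clock'],s['force'],s['grip_width'])
p,d,c=cap('wrist');save(p,'w17.png');np.savez('pics/w17.npz',p=p,d=d,**{k:np.array(v) for k,v in c.items()})
sc,sd,c=cap('scene');save(sc,'s17.png')
E
```

```text
[ 0.42761504 -0.00431124  0.2341892 ] [3.1357622  0.03208849 3.09924452] 18.225 [-0.72936245  0.60474622 -1.28224187] 0.8779918435187613
```

View pics/w17.png

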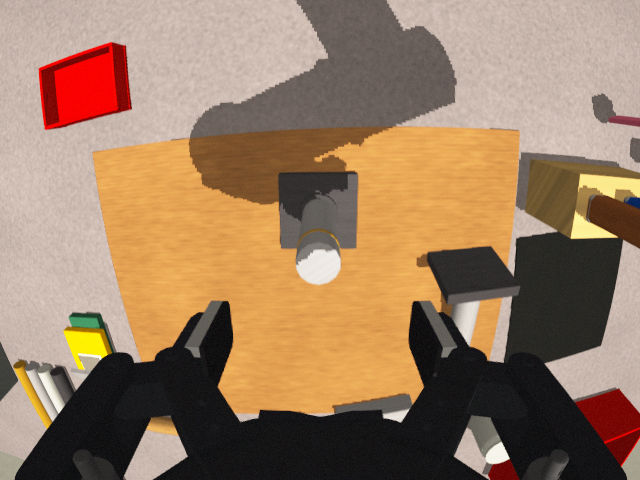

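View pics/s17.png

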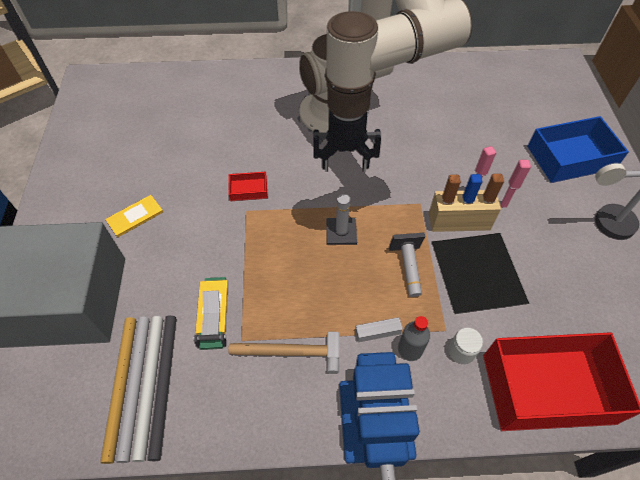

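Post A stands at about (0.447,-0.005). Now post B.

Emit:
apply_moves(linear=[[0.035,0.03,0],[0.075,0.062,0],[0.115,0.094,0],[0.155,0.126,-0.03],[0.187,0.153,-0.08],[0.187,0.153,-0.13],[0.187,0.153,-0.155],[0.187,0.153,-0.155]], rot=[[0,0.032,0],[0,0.032,0.03],[0,0.032,0.06],[0,0.032,0.083],[0,0.032,0.083],[0,0.032,0.083],[0,0.032,0.083],[0,0.032,0.083]], hand=[0.07,0.07,0.07,0.07,0.07,0.07,0.07,0.07])

```text
clock: 19.32
ee_pos: [0.61, 0.1471, 0.0714]
ee_rot: [3.141, -0.016, -3.102]
force: [0.0, 0.0, 0.1]
grip_width: 0.82
```

```bash
python3 - <<'E'
from h import *
s=arm.get_state();print(s['ee_pos'],s['ee_rot'],s['clock'],s['force'],s['grip_width'])
p,d,c=cap('wrist');save(p,'w18.png'); W=cloudfish(d,c)
for q in [(.615,.1492,.019),(.639,.150,.03),(.515,.1455,.053)]: print(q,projfish(c,q))
need([np.pi,0,3.18],[.615,.1492,.021])
E
```

```text
[0.60995451 0.14705921 0.07143228] [ 3.1413852  -0.01586139 -3.10207055] 19.325 [0.03893881 0.00318693 0.13729378] 0.8195944089463719
(0.615, 0.1492, 0.019) (np.float64(325.6613504540707), np.float64(287.23957168048696))
(0.639, 0.15, 0.03) (np.float64(325.39182641135744), np.float64(336.6523026415804))
(0.515, 0.1455, 0.053) (np.float64(328.3159130367699), np.float64(82.08964819912256))
rotvec [-0.0014 -0.0112 -0.0016] shift [ 0.0035  0.0015 -0.0529]
```

View pics/w18.png

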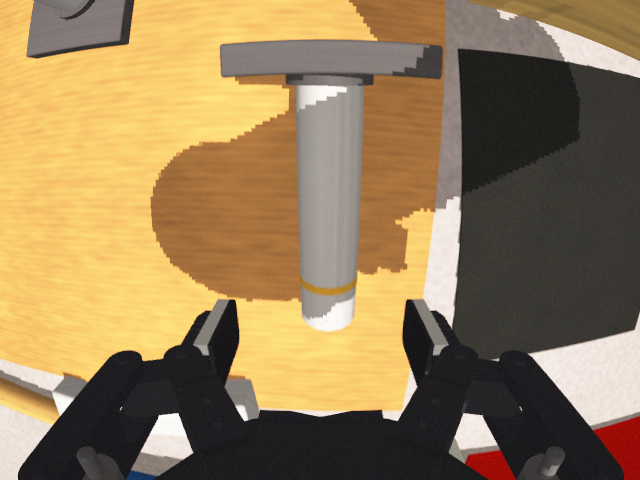

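Emit:
apply_moves(linear=[[0.0015,0.0018,-0.025],[0.0015,0.0018,-0.044],[0.0015,0.0018,-0.0475],[0.0015,0.0018,-0.0475],[0.0015,0.0018,-0.0475],[0.0015,0.0018,-0.0475],[0.0015,0.0018,-0.0475]], rot=[[0,-0.011,0],[0,-0.011,0],[0,-0.011,0],[0,-0.011,0],[0,-0.011,0],[0,-0.011,0],[0,-0.011,0]], hand=[0.07,0.07,0.065,0.02,0.02,0.02,0.02], newtons=40)

```text
clock: 20.25
ee_pos: [0.6141, 0.15, 0.0281]
ee_rot: [3.139, 0.003, -3.101]
force: [-1.0, 1.0, 6.3]
grip_width: 0.333
```

Emit:
apply_moves(linear=[[-0.004,0,0.012],[-0.0095,-0.0004,0.028],[-0.0175,-0.0007,0.043],[-0.028,-0.0011,0.057],[-0.04,-0.0016,0.069],[-0.0515,-0.002,0.0785],[-0.0645,-0.0026,0.086],[-0.0645,-0.0026,0.086]], rot=[[0,0,0],[0,0,0],[0,0,0],[0,0,0],[0,0,0],[0,0,0],[0,0,0],[0,0,0]], hand=[0.02,0.02,0.02,0.02,0.02,0.02,0.02,0.02])

```text
clock: 21.25
ee_pos: [0.5486, 0.1474, 0.1149]
ee_rot: [3.139, 0.003, -3.101]
force: [-0.6, -0.3, -5.0]
grip_width: 0.32
```

```bash
python3 - <<'E'
from h import *
s=arm.get_state();print(s['ee_pos'],s['ee_rot'],s['clock'],s['force'],s['grip_width'])
p,d,c=cap('wrist');save(p,'w19.png'); W=cloudfish(d,c)
q=W[130:320,321:324].reshape(-1,3);q=q[q[:,2]>.03]
k=np.polyfit(q[:,2],q[:,0],1);print('tilt from vertical',np.degrees(np.arctan(k[0])))
for v in (150,200,250,300): print(W[v,322])
E
```

```text
[0.5485824  0.14740967 0.11492872] [ 3.13878964e+00  3.11445120e-03 -3.10080211e+00] 21.25 [-0.62316043 -0.29013555 -4.98433263] 0.3201222834801406
tilt from vertical 40.09116223174272
[0.48344724 0.14479426 0.05837727]
[0.50470328 0.1455443  0.07747198]
[0.52368642 0.1462453  0.09132303]
[0.53990479 0.1468282  0.10658467]
```

View pics/w19.png

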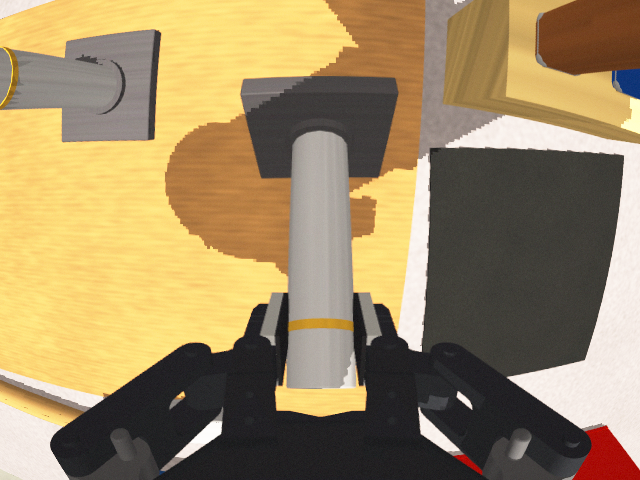

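Emit:
apply_moves(linear=[[-0.0137,-0.0005,0.0043],[-0.0282,-0.0011,0.0085],[-0.043,-0.0017,0.0112],[-0.058,-0.0023,0.012],[-0.0735,-0.003,0.011],[-0.082,-0.0033,0.0095],[-0.082,-0.0033,0.0095]], rot=[[0,0,0],[0,0,0],[0,0,0],[0,0,0],[0,0,0],[0,0,0],[0,0,0]], hand=[0.02,0.02,0.02,0.02,0.02,0.02,0.02])

```text
clock: 22.18
ee_pos: [0.4657, 0.1442, 0.1244]
ee_rot: [3.139, 0.002, -3.1]
force: [-3.8, 0.2, 5.4]
grip_width: 0.235
```

```bash
python3 - <<'E'
from h import *
s=arm.get_state();print(s['ee_pos'],s['ee_rot'],s['clock'],s['force'],s['grip_width'])
p,d,c=cap('wrist');save(p,'w20.png'); W=cloudfish(d,c)
q=W[230:360,321:324].reshape(-1,3);q=q[q[:,2]>.03]
k=np.polyfit(q[:,2],q[:,0],1);print('tilt from vertical',np.degrees(np.arctan(k[0])),np.polyval(k,.1))
E
```

```text
[0.46567179 0.14419094 0.1243966 ] [ 3.13906236e+00  2.11574672e-03 -3.10017584e+00] 22.175 [-3.76795181  0.18534942  5.41080821] 0.2354096764454294
tilt from vertical 8.8646529047016 0.46623092660379456
```

View pics/w20.png

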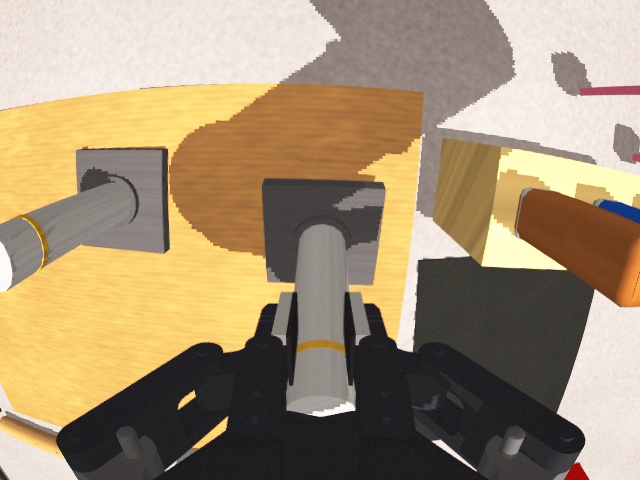

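Tilt is 9° from vertical, well past balance. I'll open gently and let it settle on its foot.

Emit:
apply_moves(linear=[[0,0,0],[0,0,0],[0,0,0],[0,0,0],[0,0,0.03],[0,0,0.07],[0,0,0.11],[0,0,0.11]], rot=[[0,0,0],[0,0,0],[0,0,0],[0,0,0],[0,0,0],[0,0,0],[0,0,0],[0,0,0]], hand=[0.04,0.055,0.075,0.075,0.075,0.075,0.075,0.075])

```text
clock: 23.22
ee_pos: [0.4677, 0.1451, 0.2378]
ee_rot: [3.135, 0.009, -3.1]
force: [-0.1, -0.3, -0.2]
grip_width: 0.878
```

```bash
python3 - <<'E'
from h import *
s=arm.get_state();print(s['ee_pos'],s['ee_rot'],s['clock'],s['force'],s['grip_width'],s['joint_positions'])
p,d,c=cap('wrist');save(p,'w21.png')
sc,sd,c=cap('scene');save(sc,'s21.png')
E
```

```text
[0.46774487 0.14513447 0.23781017] [ 3.13542073  0.00931466 -3.09997347] 23.225 [-0.08958085 -0.34146106 -0.15196141] 0.8777312636216155 [ 6.33289596e-01  1.54517331e-01 -3.32204517e-01  8.23323506e-05
 -1.07290089e+00 -2.16247691e+00]
```

View pics/w21.png

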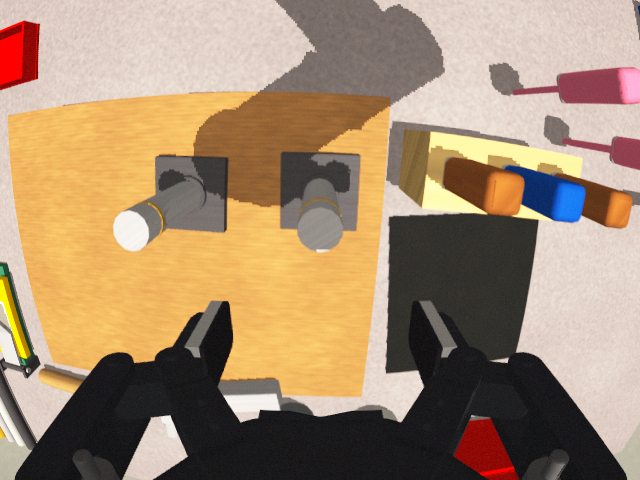

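View pics/s21.png

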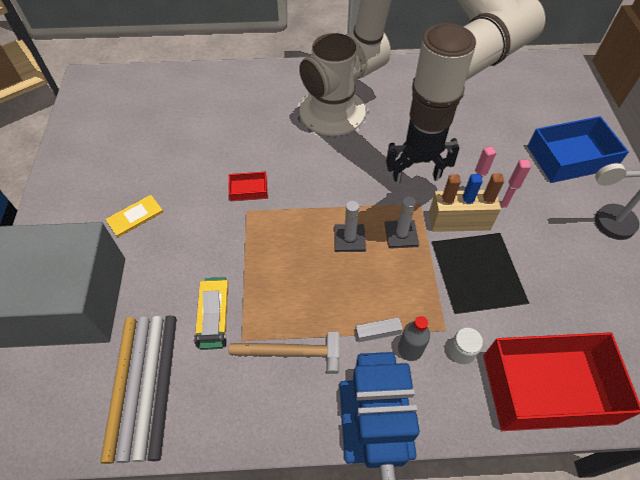

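Both posts now stand. Post A was nudged sideways on its own, from (342,238) to (350,245) in the scene view, but is still upright. Next are the files: turn the tool so the jaws open along x, and look at the rack.

Emit:
apply_moves(linear=[[-0.01,0.01,0.02],[-0.02,0.025,0.04],[-0.03,0.04,0.06],[-0.04,0.06,0.07],[-0.05,0.07,0.07],[-0.05,0.08,0.07],[-0.05,0.09,0.07],[-0.05,0.1,0.07]], rot=[[0,0,0.18],[0,0,0.36],[0,0,0.54],[0,0,0.72],[0,0,0.9],[0,0,1.08],[0,0,1.26],[0,0,1.44]], hand=[0.06,0.06,0.06,0.06,0.06,0.06,0.06,0.06])

```text
clock: 24.32
ee_pos: [0.4151, 0.2441, 0.3023]
ee_rot: [3.136, -0.001, -1.655]
force: [-0.7, -0.5, -1.0]
grip_width: 0.705
```

```bash
python3 - <<'E'
from h import *
s=arm.get_state();print(s['ee_pos'],s['ee_rot'],s['clock'],s['joint_positions'])
need([np.pi,0,-np.pi/2],[.42,.245,.3])
p,d,c=cap('wrist');save(p,'w22.png');np.savez('pics/w22.npz',p=p,d=d,**{k:np.array(v) for k,v in c.items()})
E
```

```text
[0.4151326  0.24408916 0.30230387] [ 3.13602842e+00 -7.02286486e-04 -1.65478872e+00] 24.325 [ 0.86719761  0.10058474 -0.22767703 -0.00434896 -1.2463404  -0.94979769]
rotvec [ 0.0005 -0.0056  0.084 ] shift [ 0.0049  0.0009 -0.0023]
```

View pics/w22.png

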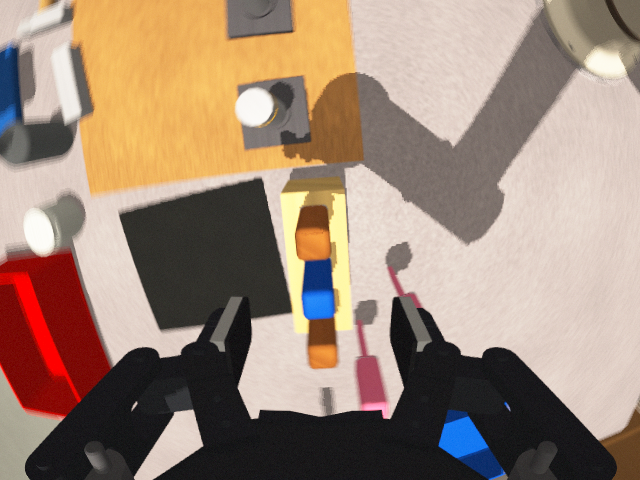

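```bash
python3 - <<'E'
from h import *
z=np.load('pics/w22.npz');W=cloudfish(z['d'],z)
save(cv2.resize(z['p'][165:385,235:415],None,fx=3.6,fy=2.7,interpolation=cv2.INTER_CUBIC),'c22.png')
for n,(u0,u1,v0,v1) in dict(f2=(290,336,225,264),sc=(298,340,285,324),f1=(303,342,338,372)).items():
    q=W[v0:v1,u0:u1].reshape(-1,3); q=q[q[:,2]>.168]
    print(n,len(q),q[:,2].max().round(4),cv2.minAreaRect((q[:,:2]*1000).astype(np.float32)))
q=W[180:335,275:355].reshape(-1,3); q=q[(q[:,2]>.083)&(q[:,2]<.096)];print('rack',np.median(q[:,2]),cv2.minAreaRect((q[:,:2]*1000).astype(np.float32)))
for u,v in [(122,213),(262,180),(162,330),(291,312)]: print('mat',rayfish(z,u,v,.002))
E
```

```text
f2 1141 0.4295 ((418.17083740234375, 214.274169921875), (97.1655502319336, 25.8150691986084), 85.58844757080078)
sc 975 0.4295 ((417.9997863769531, 238.66604614257812), (145.74563598632812, 25.95016098022461), 85.89867401123047)
f1 785 0.4295 ((417.83587646484375, 263.5555114746094), (195.34556579589844, 26.02174949645996), 86.3716812133789)
rack 0.08853072063781853 ((422.16864013671875, 299.27569580078125), (150.14169311523438, 60.60152053833008), 88.78681182861328)
mat [0.67238859 0.24199176 0.002     ]
mat [0.48007144 0.22192078 0.002     ]
mat [0.65506838 0.41569514 0.002     ]
mat [0.46488716 0.39567422 0.002     ]
```

View pics/c22.png

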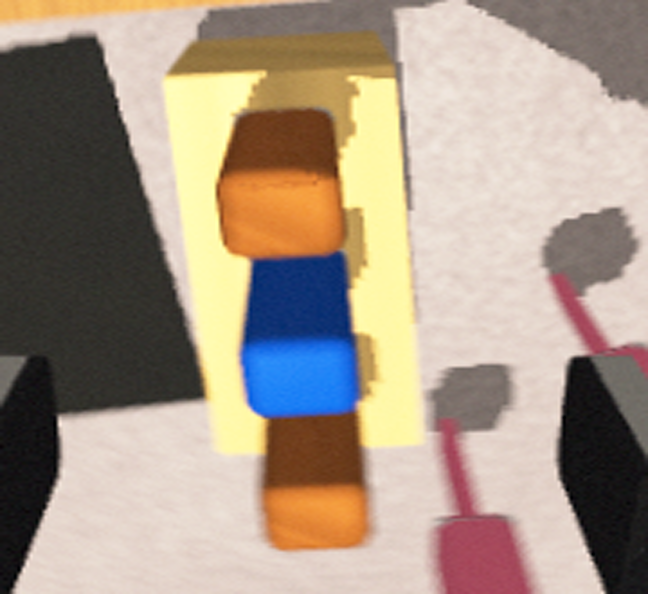

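```bash
python3 - <<'E'
from h import *
z=np.load('pics/w22.npz')
for n,x,y in (('f2',282,214),('sc',301,378),('f1',317,517)): print(n,rayfish(z,235+x/3.6-.4,165+y/2.7-.4,.175))
need([np.pi,0,-np.pi/2-.02],[.42,.249,.135])
E
```

```text
f2 [0.42043382 0.24879677 0.175     ]
sc [0.42086982 0.298044   0.175     ]
f1 [0.42141587 0.34677913 0.175     ]
rotvec [ 0.0001 -0.0053  0.0597] shift [ 0.0046  0.004  -0.1672]
```

Handle centres are f2 (0.420,0.249), blue (0.421,0.298) and f1 (0.4215,0.347). I'll descend on f2 and grip it.

Emit:
apply_moves(linear=[[0.005,0.0045,-0.03],[0.0055,0.0045,-0.07],[0.0055,0.0045,-0.11],[0.0055,0.0045,-0.15],[0.0055,0.0045,-0.167],[0.0055,0.0045,-0.167],[0.0055,0.0045,-0.167],[0.0055,0.0045,-0.167]], rot=[[0,-0.005,0.06],[0,-0.005,0.06],[0,-0.005,0.06],[0,-0.005,0.06],[0,-0.005,0.06],[0,-0.005,0.06],[0,-0.005,0.06],[0,-0.005,0.06]], hand=[0.06,0.06,0.06,0.06,0.06,0.015,0.015,0.015], newtons=40)

```text
clock: 25.38
ee_pos: [0.4211, 0.2497, 0.1359]
ee_rot: [-3.141, 0.001, -1.591]
force: [-0.4, -0.1, -1.0]
grip_width: 0.3
```

```bash
python3 - <<'E'
from h import *
s=arm.get_state();print(s['ee_pos'],s['ee_rot'],s['clock'],s['force'],s['grip_width'])
p,d,c=cap('wrist');save(p,'w23.png')
E
```

```text
[0.42107076 0.24968566 0.13585951] [-3.14111326e+00  1.02160980e-03 -1.59124706e+00] 25.375 [-0.37764227 -0.1472658  -1.02695074] 0.30038507843963835
```

View pics/w23.png

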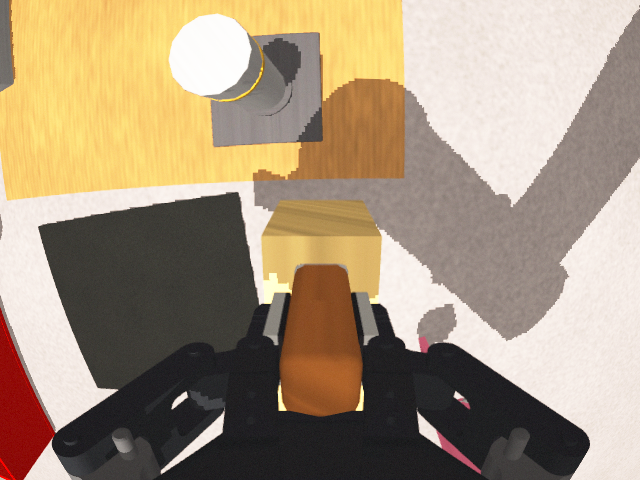

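Emit:
apply_moves(linear=[[0,0,0.03],[0,0,0.075],[0,0,0.115],[0,0,0.115]], rot=[[0,0,0],[0,0,0],[0,0,0],[0,0,0]], hand=[0.015,0.015,0.015,0.015])

```text
clock: 25.92
ee_pos: [0.4223, 0.2509, 0.2549]
ee_rot: [-3.135, 0.008, -1.591]
force: [-0.4, -0.5, -2.1]
grip_width: 0.299
```

```bash
python3 - <<'E'
from h import *
s=arm.get_state();print(s['ee_pos'],s['ee_rot'],s['clock'],s['force'],s['grip_width'])
p,d,c=cap('scene');save(cv2.resize(p[120:320,380:560],None,fx=3,fy=3),'s24.png')
E
```

```text
[0.42233244 0.25092033 0.25487436] [-3.13482483  0.00769121 -1.59102278] 25.925 [-0.37404455 -0.54738565 -2.07229573] 0.2993249419412492
```

View pics/s24.png

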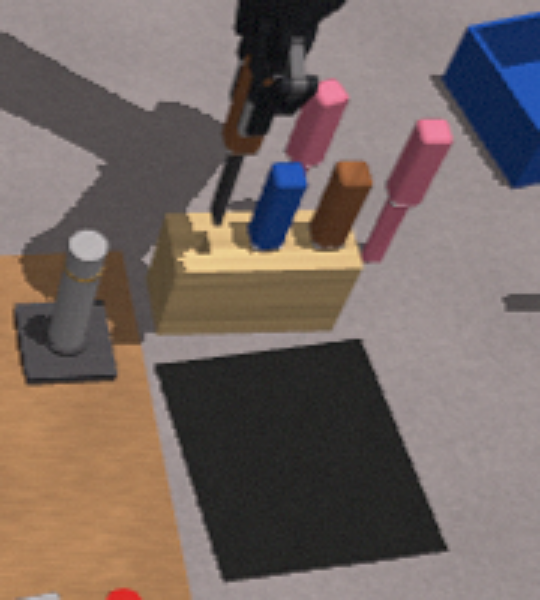

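File out, tip above the rack. I'll carry it over the mat's near edge and turn the jaws across it.

Emit:
apply_moves(linear=[[0.015,0,0.005],[0.035,0,0.005],[0.055,0.005,0.005],[0.07,0.01,0.005],[0.073,0.019,0.005],[0.073,0.019,0.005],[0.073,0.019,0.005],[0.073,0.019,0.005]], rot=[[0,0,-0.18],[0,0,-0.36],[0,0,-0.54],[0,0,-0.72],[0,0,-0.9],[0,0,-1.08],[0,0,-1.26],[0,0,-1.44]], hand=[0.015,0.015,0.015,0.015,0.015,0.015,0.015,0.015])

```text
clock: 26.98
ee_pos: [0.4934, 0.2685, 0.2556]
ee_rot: [-3.137, 0.001, -3.038]
force: [-0.0, -0.1, -0.7]
grip_width: 0.301
```

```bash
python3 - <<'E'
from h import *
need([np.pi,0,-3.037],[.495,.270,.14])
s=arm.get_state();print(s['ee_pos'],s['ee_rot'],s['clock'],s['force'],s['grip_width'])
p,d,c=cap('scene');save(cv2.resize(p[120:320,380:560],None,fx=3,fy=3),'s25.png')
p,d,c=cap('wrist');save(p,'w25.png')
E
```

```text
rotvec [0.0042 0.0018 0.001 ] shift [ 0.0016  0.0015 -0.1156]
[0.49335962 0.26852993 0.25559383] [-3.13723633e+00  1.32651199e-03 -3.03795421e+00] 26.975 [-0.02685703 -0.06999832 -0.74398251] 0.30078425348257776
```

View pics/s25.png

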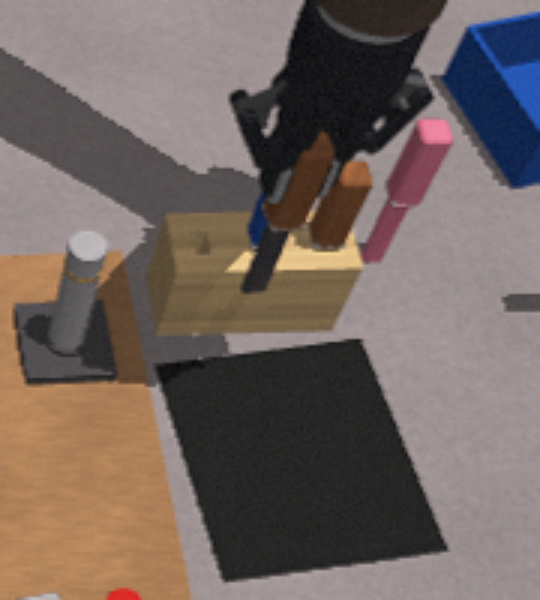

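View pics/w25.png

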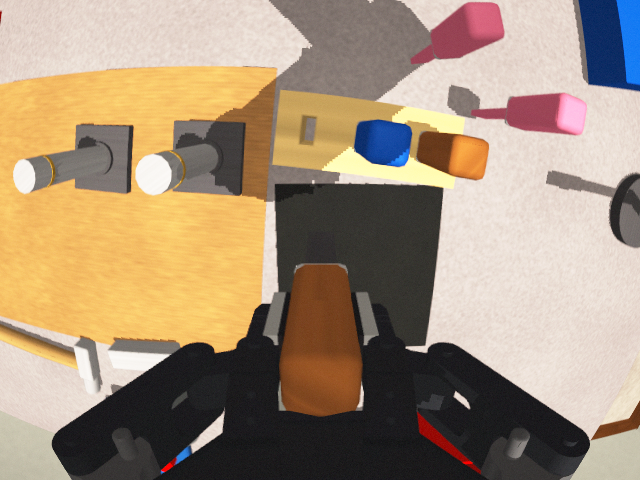

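Emit:
apply_moves(linear=[[0.0016,0.0015,-0.04],[0.0016,0.0015,-0.08],[0.0016,0.0015,-0.11],[0.0016,0.0015,-0.121],[0.0016,0.0015,-0.124],[0.0016,0.0015,-0.124]], rot=[[0.004,0.002,0],[0.004,0.002,0],[0.004,0.002,0],[0.004,0.002,0],[0.004,0.002,0],[0.004,0.002,0]], hand=[0.015,0.015,0.015,0.015,0.015,0.015], newtons=30)

```text
clock: 27.82
ee_pos: [0.4955, 0.2704, 0.1325]
ee_rot: [3.141, 0.002, -3.031]
force: [0.4, 0.9, -1.2]
grip_width: 0.297
```

Emit:
apply_moves(linear=[[0,0,-0.003],[0,0,-0.005],[0,0,-0.005]], rot=[[0,0,0],[0,0,0],[0,0,0]], hand=[0.015,0.015,0.015])

```text
clock: 28.2
ee_pos: [0.4974, 0.2711, 0.1322]
ee_rot: [3.139, 0.007, -3.028]
force: [-2.1, -1.5, 16.1]
grip_width: 0.3
```

Emit:
apply_moves(linear=[[0.012,0.001,-0.0005],[0.0235,0.0025,-0.0025],[0.035,0.0035,-0.005],[0.0463,0.005,-0.0085],[0.057,0.006,-0.013],[0.0676,0.007,-0.0185],[0.0676,0.007,-0.0185]], rot=[[0,0,0],[0,0,0],[0,0,0],[0,0,0],[0,0,0],[0,0,0],[0,0,0]], hand=[0.015,0.015,0.015,0.015,0.015,0.015,0.015])

```text
clock: 29.08
ee_pos: [0.5712, 0.2802, 0.1185]
ee_rot: [3.136, 0.021, -3.025]
force: [4.3, -1.4, 11.9]
grip_width: 0.296
```

```bash
python3 - <<'E'
from h import *
s=arm.get_state();print(s['ee_pos'],s['ee_rot'],s['clock'],s['force'],s['grip_width'])
p,d,c=cap('scene');save(cv2.resize(p[120:320,380:560],None,fx=3,fy=3),'s26.png')
p,d,c=cap('wrist');save(p,'w26.png')
E
```

```text
[0.57123219 0.28024314 0.11851572] [ 3.1358218   0.02098862 -3.0251372 ] 29.075 [ 4.27355411 -1.44851932 11.89822031] 0.2959331815765117
```

View pics/s26.png

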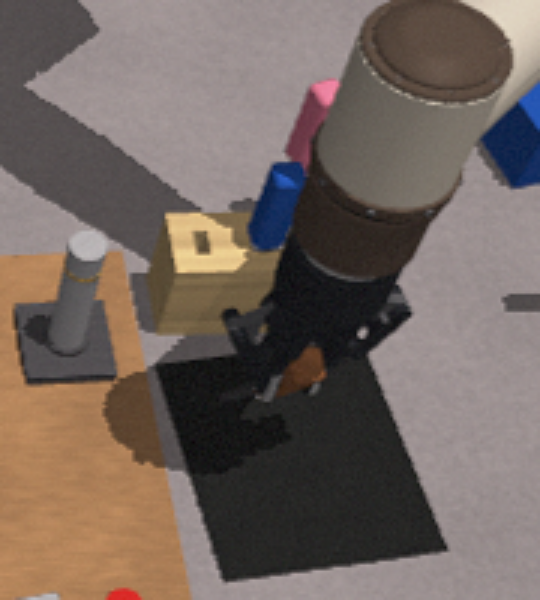

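View pics/w26.png

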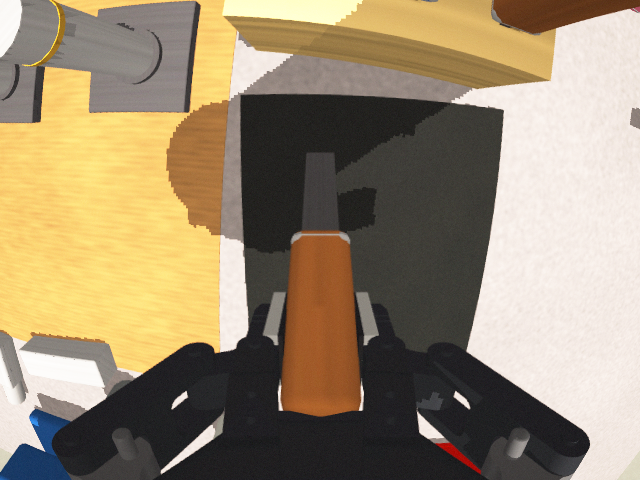

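Emit:
apply_moves(linear=[[0.01,0.001,-0.005],[0.0193,0.002,-0.0125],[0.0285,0.003,-0.021],[0.036,0.0038,-0.0295],[0.044,0.0045,-0.0395],[0.0495,0.0052,-0.049],[0.055,0.0058,-0.0595],[0.055,0.0058,-0.0595]], rot=[[0,0,0],[0,0,0],[0,0,0],[0,0,0],[0,0,0],[0,0,0],[0,0,0],[0,0,0]], hand=[0.015,0.015,0.015,0.015,0.015,0.015,0.015,0.015])

```text
clock: 30.18
ee_pos: [0.6303, 0.2874, 0.06]
ee_rot: [3.133, 0.029, -3.024]
force: [4.8, 0.8, 3.3]
grip_width: 0.298
```

```bash
python3 - <<'E'
from h import *
s=arm.get_state();print(s['ee_pos'],s['ee_rot'],s['clock'],s['force'],s['grip_width'])
p,d,c=cap('wrist');save(p,'w27.png')
E
```

```text
[0.63026278 0.28739358 0.05996924] [ 3.13323532  0.02902004 -3.02441344] 30.175 [4.78076024 0.76077165 3.28203201] 0.2977239684382813
```

View pics/w27.png

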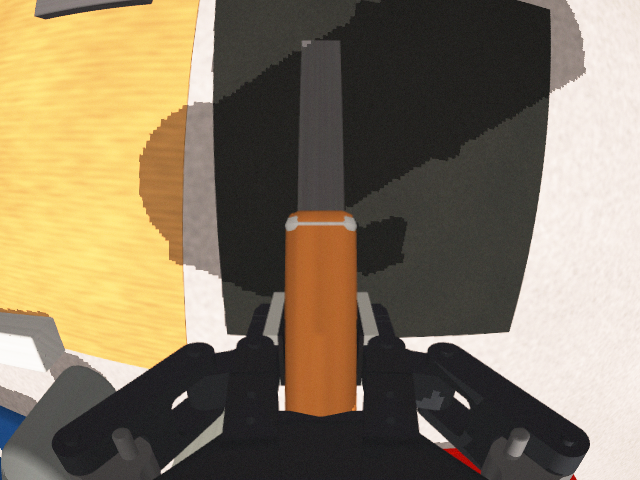

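```bash
python3 - <<'E'
from h import *
c=calibration('wrist')
print('tip',rayfish(c,321,43,.006),'mat near edge',rayfish(c,321,0,.002),'far-left corner',rayfish(c,229,334,.002),'far-right',rayfish(c,510,331,.002))
E
```

```text
tip [0.51406914 0.273406   0.006     ] mat near edge [0.49082147 0.2707087  0.002     ] far-left corner [0.67755026 0.23749985 0.002     ] far-right [0.66041378 0.41439528 0.002     ]
```

The tip is at x=0.514, so the handle would overhang the far edge. I'll lift a little, shift back 24 mm, then finish laying it.

Emit:
apply_moves(linear=[[0,0,0.008],[0,0,0.016],[-0.012,-0.0012,0.016],[-0.024,-0.0025,0.016],[-0.024,-0.0025,0.016],[-0.024,-0.0025,0.005],[-0.024,-0.0025,0.0]], rot=[[0,0,0],[0,0,0],[0,0,0],[0,0,0],[0,0,0],[0,0,0],[0,0,0]], hand=[0.015,0.015,0.015,0.015,0.015,0.015,0.015], newtons=50)

```text
clock: 31.1
ee_pos: [0.6056, 0.2846, 0.059]
ee_rot: [3.134, 0.027, -3.025]
force: [0.5, 1.4, 3.2]
grip_width: 0.297
```

```bash
python3 - <<'E'
from h import *
s=arm.get_state();print(s['ee_pos'],s['ee_rot'],s['clock'],s['force'],s['grip_width'])
p,d,c=cap('wrist');save(p,'w28.png')
E
```

```text
[0.60555242 0.28459725 0.05897265] [ 3.13411879  0.02707954 -3.02451312] 31.1 [0.49355268 1.38376583 3.20455695] 0.29714041142898207
```

View pics/w28.png

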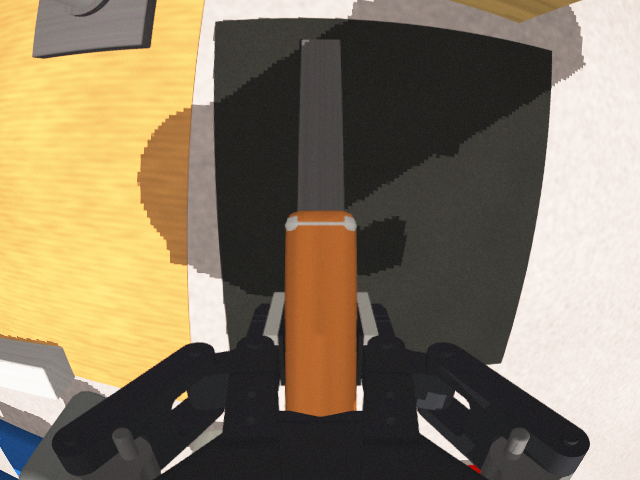

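Emit:
apply_moves(linear=[[0.003,0.0003,-0.008],[0.0055,0.0006,-0.0155],[0.008,0.0008,-0.0225],[0.0095,0.001,-0.029],[0.011,0.0011,-0.034],[0.0115,0.0012,-0.037],[0.0115,0.0012,-0.038],[0.0115,0.0012,-0.038]], rot=[[0,0,0],[0,0,0],[0,0,0],[0,0,0],[0,0,0],[0,0,0],[0,0,0],[0,0,0]], hand=[0.015,0.015,0.015,0.015,0.015,0.015,0.015,0.015], newtons=25)

```text
clock: 32.15
ee_pos: [0.6169, 0.2857, 0.0208]
ee_rot: [3.134, 0.026, -3.025]
force: [3.6, 1.3, 3.7]
grip_width: 0.301
```

```bash
python3 - <<'E'
from h import *
s=arm.get_state();print(s['ee_pos'],s['ee_rot'],s['clock'],s['force'],s['grip_width'])
p,d,c=cap('wrist');save(p,'w29.png')
E
```

```text
[0.61690731 0.28574967 0.02079438] [ 3.13447814  0.02640258 -3.02462674] 32.15 [3.55176154 1.27339152 3.67049166] 0.3014782460593576
```

View pics/w29.png

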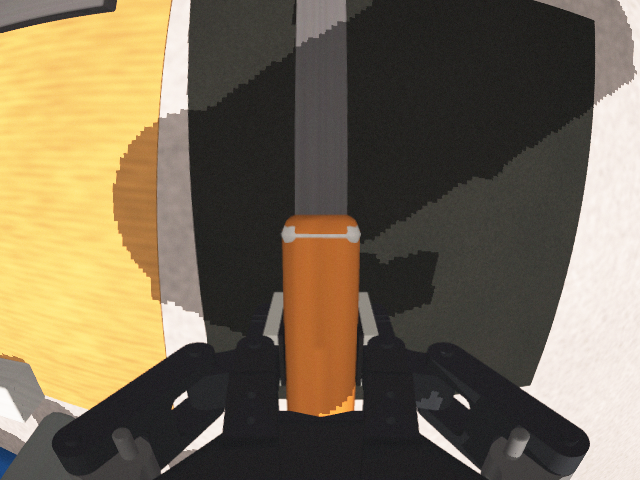

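Nearly flat. I'll release gently and rise.

Emit:
apply_moves(linear=[[0,0,0],[0,0,0],[0,0,0],[0,0,0.03],[0,0,0.08],[-0.02,0,0.13],[-0.05,0,0.18],[-0.08,0.02,0.22]], rot=[[0,0,0],[0,0,0],[0,0,0],[0,0,0],[0,0,0.1],[0,0,0.25],[0,0,0.4],[0,0,0.55]], hand=[0.035,0.05,0.05,0.05,0.05,0.06,0.06,0.06])

```text
clock: 33.2
ee_pos: [0.536, 0.3049, 0.2429]
ee_rot: [3.134, 0.027, -2.471]
force: [-0.2, 1.0, 0.1]
grip_width: 0.704
```

```bash
python3 - <<'E'
from h import *
s=arm.get_state();print(s['ee_pos'],s['ee_rot'],s['clock'],s['force'],s['grip_width'])
need([np.pi,0,-np.pi/2-.02],[.4225,.348,.25])
p,d,c=cap('scene');save(p,'s30.png')
E
```

```text
[0.5360068  0.30492841 0.24293051] [ 3.1343909   0.02720754 -2.47142267] 33.2 [-0.20192727  0.97189119  0.05541137] 0.7039854071679866
rotvec [-0.0285  0.0058  0.8805] shift [-0.1135  0.0431  0.0071]
```

View pics/s30.png

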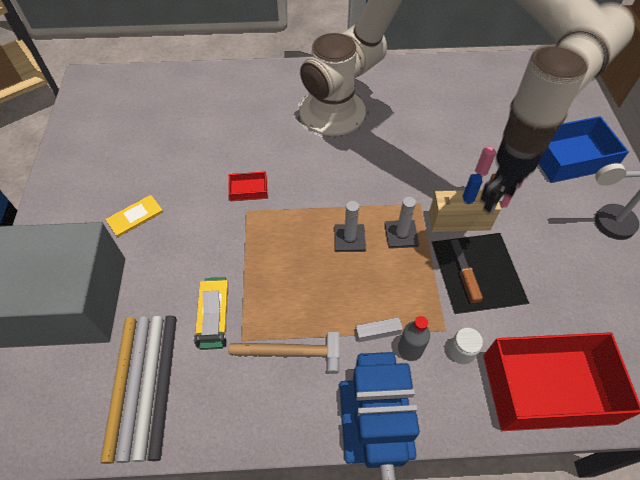

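File2 lies flat on the mat. Before reaching for file1 I'll check how close the pink look-alikes are.

```bash
python3 - <<'E'
from h import *
z=np.load('pics/top0.npz');W=cloud(z['d'],z);p=z['p'].astype(int)
m=(p[...,0]>p[...,1]+50)&(p[...,2]>p[...,1]+15)&(p[...,0]>110)
q=W[m];q=q[(q[:,2]>-.01)&(q[:,2]<.25)]
for a in q[::6]: print(a.round(3))
E
```

```text
[0.922 0.406 0.009]
[0.387 0.426 0.168]
[0.384 0.427 0.173]
[0.381 0.431 0.175]
[0.378 0.435 0.172]
[0.379 0.42  0.169]
[0.376 0.425 0.17 ]
[0.373 0.428 0.176]
[0.37  0.432 0.171]
[0.368 0.427 0.169]
[0.341 0.367 0.165]
[0.341 0.349 0.17 ]
[0.339 0.351 0.171]
[0.336 0.355 0.175]
[0.333 0.362 0.17 ]
[0.333 0.346 0.17 ]
[0.331 0.353 0.171]
[0.328 0.362 0.167]
[0.325 0.363 0.172]
[0.325 0.348 0.17 ]
```

Emit:
apply_moves(linear=[[-0.02,0.008,0.007],[-0.045,0.017,0.007],[-0.07,0.027,0.007],[-0.095,0.036,0.007],[-0.1135,0.043,0.007],[-0.1135,0.043,0.007],[-0.1135,0.043,0.007]], rot=[[-0.005,0.001,0.18],[-0.01,0.002,0.36],[-0.015,0.003,0.54],[-0.02,0.004,0.72],[-0.0285,0.0058,0.88],[-0.0285,0.0058,0.88],[-0.0285,0.0058,0.88]], hand=[0.05,0.05,0.05,0.05,0.05,0.05,0.05])

```text
clock: 34.12
ee_pos: [0.4222, 0.3513, 0.2562]
ee_rot: [3.141, 0.01, -1.585]
force: [0.3, 1.1, -0.2]
grip_width: 0.586
```

```bash
python3 - <<'E'
from h import *
s=arm.get_state();print(s['ee_pos'],s['ee_rot'],s['clock'])
need([np.pi,0,-np.pi/2-.02],[.4225,.348,.136])
p,d,c=cap('wrist');save(p,'w31.png')
print(projfish(c,(.4215,.347,.175)))
E
```

```text
[0.42224723 0.35134566 0.25624208] [ 3.1412992   0.01011243 -1.58530121] 34.125
rotvec [-0.0101 -0.0001 -0.0055] shift [ 0.0003 -0.0033 -0.1202]
(np.float64(321.8043679101244), np.float64(251.36878817220227))
```

View pics/w31.png

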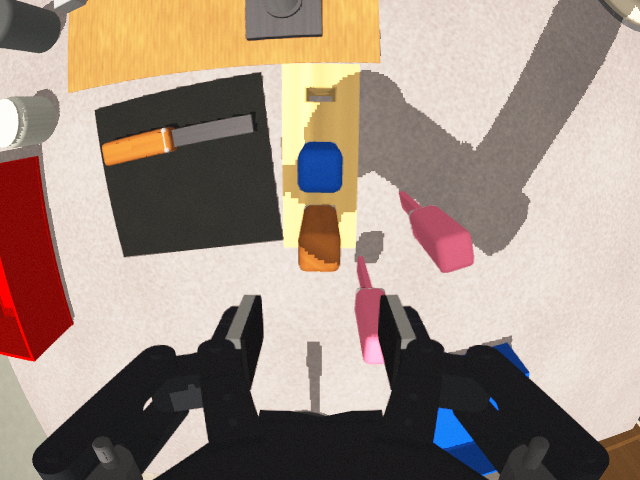

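The handle is centred at (320,250) as predicted. I'll descend and grip.

Emit:
apply_moves(linear=[[0,-0.0033,-0.03],[0,-0.0033,-0.07],[0,-0.0033,-0.105],[0,-0.0033,-0.12],[0,-0.0033,-0.12],[0,-0.0033,-0.12],[0,-0.0033,-0.12],[0,-0.0033,-0.12]], rot=[[-0.01,0,-0.005],[-0.01,0,-0.005],[-0.01,0,-0.005],[-0.01,0,-0.005],[-0.01,0,-0.005],[-0.01,0,-0.005],[-0.01,0,-0.005],[-0.01,0,-0.005]], hand=[0.05,0.05,0.05,0.05,0.05,0.015,0.015,0.015], newtons=50)

```text
clock: 35.17
ee_pos: [0.4231, 0.3488, 0.1379]
ee_rot: [-3.139, 0.003, -1.59]
force: [-0.0, -0.5, 4.7]
grip_width: 0.298
```

Emit:
apply_moves(linear=[[0,0,0.03],[0,0,0.075],[0,0,0.118],[0,0,0.118]], rot=[[0,0,0],[0,0,0],[0,0,0],[0,0,0]], hand=[0.015,0.015,0.015,0.015])

```text
clock: 35.67
ee_pos: [0.4242, 0.3501, 0.2599]
ee_rot: [-3.134, 0.01, -1.59]
force: [-1.4, -0.7, -2.0]
grip_width: 0.297
```

```bash
python3 - <<'E'
from h import *
s=arm.get_state();print(s['ee_pos'],s['ee_rot'],s['clock'],s['force'],s['grip_width'])
p,d,c=cap('scene');save(cv2.resize(p[100:320,380:560],None,fx=3,fy=2.7),'s32.png')
p,d,c=cap('wrist');save(p,'w32.png')
E
```

```text
[0.424191   0.35013435 0.25989308] [-3.13430164  0.00955013 -1.58957637] 35.675 [-1.39226144 -0.68609822 -1.99617545] 0.2972844516675329
```

View pics/s32.png

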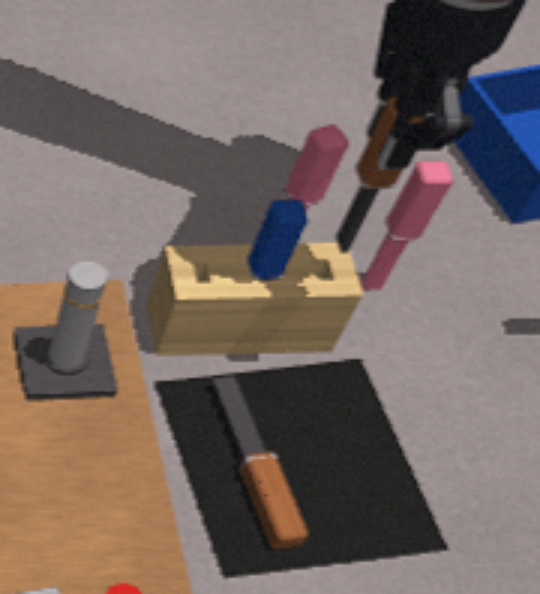

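View pics/w32.png

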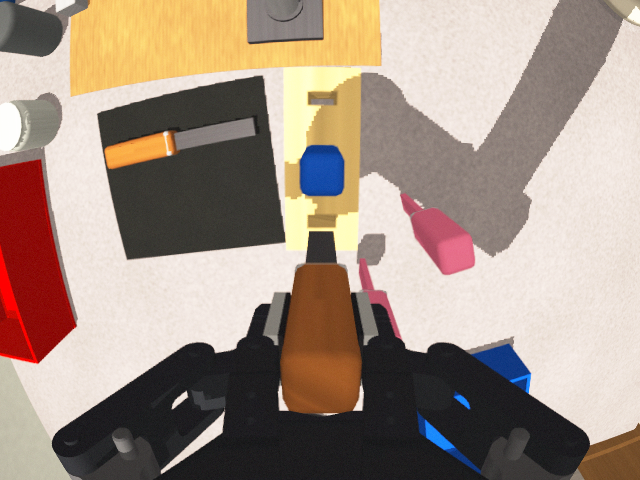

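Emit:
apply_moves(linear=[[0.01,0,0.005],[0.025,0,0.005],[0.04,-0.002,0.005],[0.052,-0.005,0.005],[0.0526,-0.0055,0.005],[0.0526,-0.0055,0.005],[0.0526,-0.0055,0.005],[0.0526,-0.0055,0.005]], rot=[[0,0,-0.18],[0,0,-0.36],[0,0,-0.54],[0,0,-0.72],[0,0,-0.9],[0,0,-1.08],[0,0,-1.26],[0,0,-1.445]], hand=[0.015,0.015,0.015,0.015,0.015,0.015,0.015,0.015])

```text
clock: 36.78
ee_pos: [0.4742, 0.3422, 0.2579]
ee_rot: [-3.138, -0.001, -3.042]
force: [0.1, 0.1, -1.7]
grip_width: 0.299
```

```bash
python3 - <<'E'
from h import *
need([np.pi,0,-3.037],[.477,.3446,.136])
s=arm.get_state();print(s['ee_pos'],s['ee_rot'],s['clock'],s['force'],s['grip_width'])
p,d,c=cap('wrist');save(p,'w33.png')
E
```

```text
rotvec [ 0.004  -0.0007  0.0048] shift [ 0.0028  0.0024 -0.1219]
[0.47422245 0.34218177 0.25787771] [-3.13769063e+00 -1.14344101e-03 -3.04182520e+00] 36.775 [ 0.12291412  0.10192919 -1.65631483] 0.29893554541430245
```

View pics/w33.png

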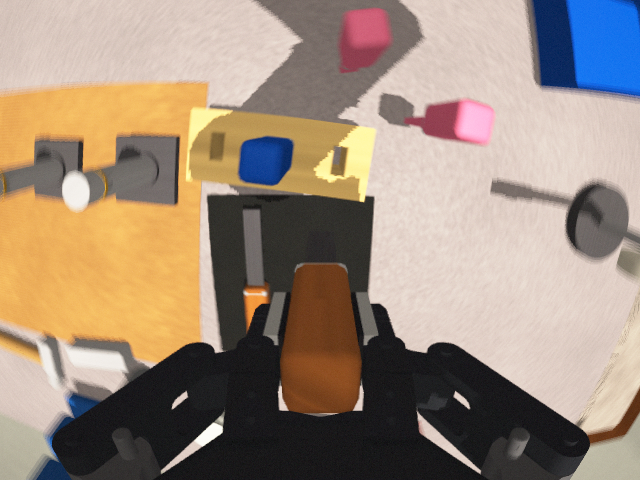

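Emit:
apply_moves(linear=[[0.007,0.0025,-0.04],[0.007,0.0025,-0.08],[0.007,0.0025,-0.11],[0.007,0.0025,-0.121],[0.007,0.0025,-0.126],[0.007,0.0025,-0.126]], rot=[[0.004,0,0.005],[0.004,0,0.005],[0.004,0,0.005],[0.004,0,0.005],[0.004,0,0.005],[0.004,0,0.005]], hand=[0.015,0.015,0.015,0.015,0.015,0.015], newtons=30)

```text
clock: 37.58
ee_pos: [0.4817, 0.3436, 0.1346]
ee_rot: [-3.138, -0.0, -3.037]
force: [-2.0, -3.0, 11.1]
grip_width: 0.297
```

Emit:
apply_moves(linear=[[0.012,0.001,-0.001],[0.0235,0.0025,-0.003],[0.034,0.0035,-0.0055],[0.045,0.0047,-0.009],[0.055,0.0057,-0.0135],[0.065,0.0068,-0.019],[0.065,0.0068,-0.019]], rot=[[0,0,0],[0,0,0],[0,0,0],[0,0,0],[0,0,0],[0,0,0],[0,0,0]], hand=[0.015,0.015,0.015,0.015,0.015,0.015,0.015])

```text
clock: 38.45
ee_pos: [0.5519, 0.3514, 0.1208]
ee_rot: [-3.14, 0.011, -3.034]
force: [5.4, -3.7, 13.6]
grip_width: 0.3
```

```bash
python3 - <<'E'
from h import *
s=arm.get_state();print(s['ee_pos'],s['ee_rot'],s['clock'],s['force'],s['grip_width'])
p,d,c=cap('wrist');save(p,'w34.png')
E
```

```text
[0.55191432 0.35140357 0.12078795] [-3.14012708  0.01063555 -3.03375938] 38.45 [ 5.42921848 -3.66106944 13.62072446] 0.29993128566310234
```

View pics/w34.png

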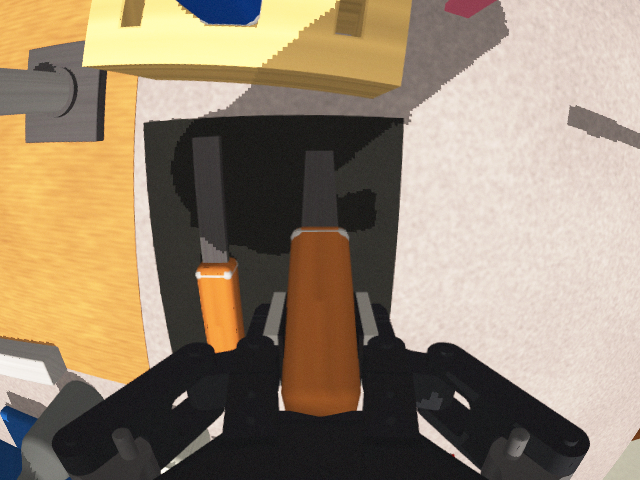

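Emit:
apply_moves(linear=[[0.008,0.001,-0.006],[0.017,0.002,-0.0135],[0.025,0.0028,-0.022],[0.033,0.0036,-0.0305],[0.041,0.0043,-0.0405],[0.0465,0.005,-0.05],[0.052,0.0055,-0.0605],[0.052,0.0055,-0.0605]], rot=[[0,0,0],[0,0,0],[0,0,0],[0,0,0],[0,0,0],[0,0,0],[0,0,0],[0,0,0]], hand=[0.015,0.015,0.015,0.015,0.015,0.015,0.015,0.015])

```text
clock: 39.5
ee_pos: [0.6083, 0.3584, 0.0623]
ee_rot: [3.14, 0.02, -3.032]
force: [3.5, 0.8, 4.1]
grip_width: 0.296
```

```bash
python3 - <<'E'
from h import *
s=arm.get_state();print(s['ee_pos'],s['ee_rot'],s['clock'],s['force'],s['grip_width'])
p,d,c=cap('wrist');save(p,'w35.png')
print(rayfish(c,320,40,.006))
E
```

```text
[0.60830291 0.35840872 0.06233486] [ 3.13962322  0.01954634 -3.03234757] 39.5 [3.51835912 0.80179295 4.05605513] 0.29594718735478737
[0.49021285 0.34446795 0.006     ]
```

View pics/w35.png

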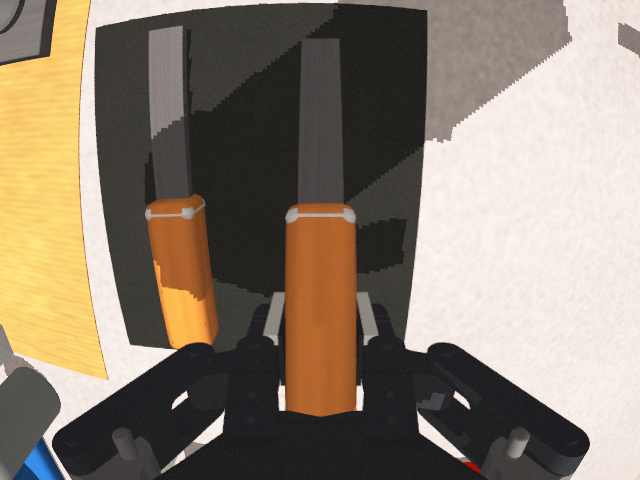

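Emit:
apply_moves(linear=[[0,0,0.008],[0,0,0.014],[-0.006,0,0.014],[-0.011,-0.001,0.014],[-0.011,-0.001,0.014],[-0.011,-0.001,0.005],[-0.011,-0.001,0.0]], rot=[[0,0,0],[0,0,0],[0,0,0],[0,0,0],[0,0,0],[0,0,0],[0,0,0]], hand=[0.015,0.015,0.015,0.015,0.015,0.015,0.015], newtons=50)

```text
clock: 40.42
ee_pos: [0.5969, 0.3572, 0.0616]
ee_rot: [3.14, 0.018, -3.032]
force: [0.9, 0.3, 3.7]
grip_width: 0.299
```

Emit:
apply_moves(linear=[[0.003,0.0003,-0.008],[0.0055,0.0006,-0.016],[0.008,0.0008,-0.0235],[0.0095,0.001,-0.0305],[0.011,0.0011,-0.036],[0.0115,0.0012,-0.0395],[0.0115,0.0012,-0.0405],[0.0115,0.0012,-0.0405]], rot=[[0,0,0],[0,0,0],[0,0,0],[0,0,0],[0,0,0],[0,0,0],[0,0,0],[0,0,0]], hand=[0.015,0.015,0.015,0.015,0.015,0.015,0.015,0.015], newtons=25)

```text
clock: 41.42
ee_pos: [0.6083, 0.3586, 0.0212]
ee_rot: [3.14, 0.019, -3.032]
force: [3.0, 1.2, 4.6]
grip_width: 0.296
```

```bash
python3 - <<'E'
from h import *
s=arm.get_state();print(s['ee_pos'],s['ee_rot'],s['clock'],s['force'],s['grip_width'])
p,d,c=cap('wrist');save(p,'w36.png')
E
```

```text
[0.60834203 0.35859305 0.02123224] [ 3.14010355  0.01867527 -3.03214898] 41.425 [3.01949116 1.17760689 4.59442116] 0.295681226057143
```

View pics/w36.png

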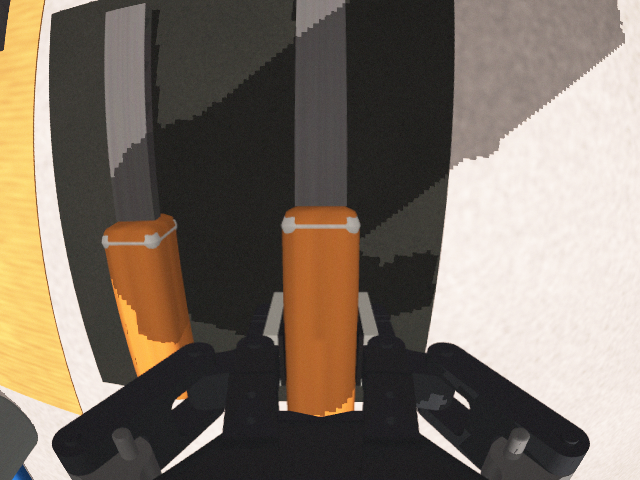

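Emit:
apply_moves(linear=[[0,0,0],[0,0,0],[0,0,0],[0,0,0.03],[0,0,0.08],[-0.02,-0.02,0.13],[-0.05,-0.06,0.18],[-0.08,-0.11,0.22]], rot=[[0,0,0],[0,0,0],[0,0,0],[0,0,0],[0,0,0],[0,0,0],[0,0,0],[0,0,0]], hand=[0.035,0.042,0.042,0.042,0.042,0.06,0.06,0.06])

```text
clock: 42.48
ee_pos: [0.5344, 0.2593, 0.2333]
ee_rot: [3.139, 0.02, -3.031]
force: [0.4, 0.0, 0.2]
grip_width: 0.703
```

Emit:
apply_moves(linear=[[-0.01,-0.05,0.03],[-0.02,-0.1,0.05],[-0.03,-0.15,0.06],[-0.04,-0.2,0.06],[-0.05,-0.25,0.06],[-0.06,-0.3,0.06],[-0.07,-0.35,0.06],[-0.07,-0.35,0.06]], rot=[[0,0,0],[0,0,0],[0,0,0],[0,0,0],[0,0,0],[0,0,0],[0,0,0],[0,0,0]], hand=[0.06,0.06,0.06,0.06,0.06,0.06,0.06,0.06])

```text
clock: 43.48
ee_pos: [0.4631, -0.0931, 0.2932]
ee_rot: [3.139, 0.019, -3.036]
force: [1.0, 0.3, -0.6]
grip_width: 0.708
```

```bash
python3 - <<'E'
from h import *
s=arm.get_state();print(s['ee_pos'],s['clock'],s['force'])
p,d,c=cap('scene');save(p,'s37.png')
t,td,tc=cap('top');save(t,'t37.png');save(cv2.resize(t[180:300,130:340],None,fx=3.8,fy=3.8,interpolation=cv2.INTER_CUBIC),'t37c.png')
W=cloud(td,tc);P=t.astype(int)
m=(P[...,0]>P[...,2]+40)&(P[...,1]<120); m[:195]=0;m[270:]=0;m[:,:165]=0;m[:,232:]=0
print('handles',W[m][:,2].min(),W[m][:,2].max(), np.median(W[m][:,2]))
E
```

```text
[ 0.46306736 -0.09306519  0.29317773] 43.475 [ 0.9879202   0.30025168 -0.63622016]
handles -0.0011845730625867912 1.4344746763699807 0.027874060754113694
```

View pics/s37.png

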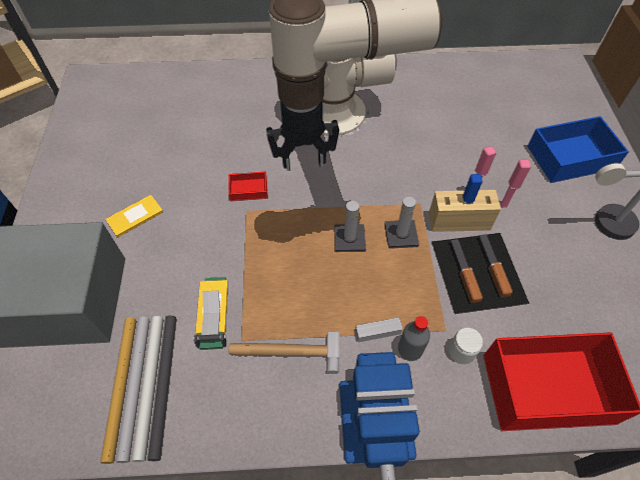

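View pics/t37c.png

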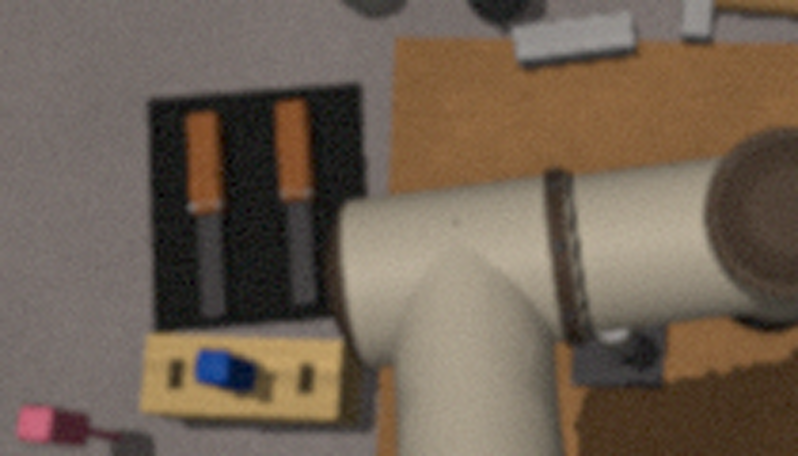

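View pics/t37.png

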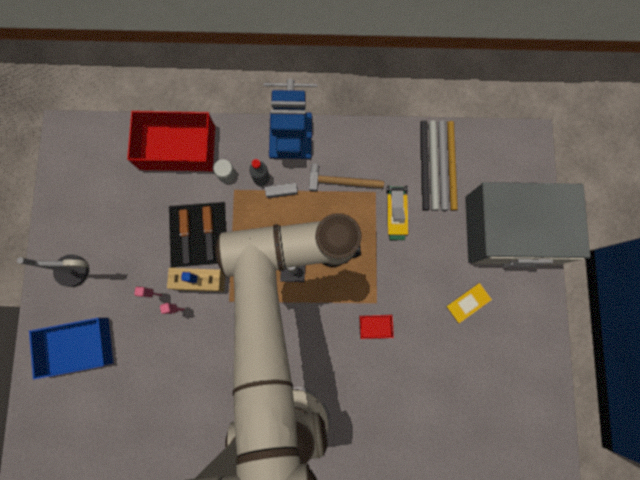

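Both files lie flat on the mat (handle tops at 28 mm) and both posts stand. One last close check of the plate.

Emit:
apply_moves(linear=[[0.02,-0.04,0.01],[0.05,-0.08,0.01],[0.08,-0.13,0.01],[0.11,-0.17,0.01],[0.14,-0.21,0],[0.16,-0.225,-0.03],[0.16,-0.225,-0.03]], rot=[[0,0.0,0],[0,0.02,-0.05],[0,0.02,-0.1],[0,0.02,-0.1],[0,0.02,-0.1],[0,0.02,-0.1],[0,0.02,-0.1]], hand=[0.06,0.06,0.06,0.06,0.06,0.06,0.06])

```text
clock: 44.45
ee_pos: [0.6243, -0.3148, 0.2578]
ee_rot: [3.135, -0.009, -3.132]
force: [-1.0, -0.3, -0.5]
grip_width: 0.701
```

```bash
python3 - <<'E'
from h import *
s=arm.get_state();print(s['ee_pos'],s['clock'])
p,d,c=cap('wrist');save(p,'w38.png');np.savez('pics/w38.npz',p=p,d=d,**{k:np.array(v) for k,v in c.items()})
for q in [(.5627,-.3152,.012),(.6427,-.3146,.024),(.5777,-.3151,.024),(.7077,-.3142,.024)]: print(projfish(c,q))
u,v=map(int,projfish(c,(.6427,-.3146,.024)))
u0=max(0,u-70);v0=max(0,v-70);print(u0,v0)
save(cv2.resize(p[v0:v0+140,u0:u0+140],None,fx=4.2,fy=4.2,interpolation=cv2.INTER_CUBIC),'c38.png')
E
```

```text
[ 0.62432977 -0.31476686  0.25775496] 44.45
(np.float64(319.698524770488), np.float64(143.66368731961788))
(np.float64(319.6310138570056), np.float64(224.2579416525622))
(np.float64(319.7237215909144), np.float64(159.4958271933594))
(np.float64(319.4651897947769), np.float64(283.66751659620144))
249 154
```

View pics/c38.png

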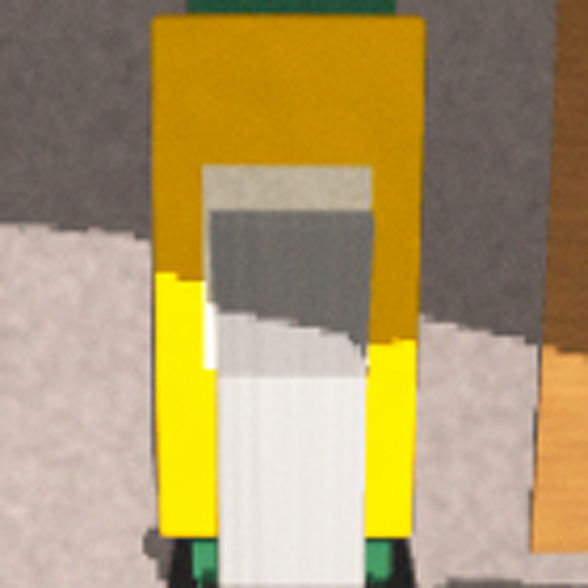

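```bash
python3 - <<'E'
from h import *
z=np.load('pics/w38.npz');p=z['p'].astype(int)
col=p[130:170,310:330].mean(1).round()
for i,r in enumerate(col): print(130+i,r,end=' ')
col=p[272:300,292:298].mean(1).round();print()
for i,r in enumerate(col): print(272+i,r,end=' ')
print()
print(rayfish(z,320,157.3,.024),rayfish(z,320,281.7,.024))
save(cv2.resize(p[260:310,270:365].astype(np.uint8),None,fx=8,fy=8,interpolation=cv2.INTER_CUBIC),'c39.png')
E
```

```text
130 [202. 186. 176.] 131 [203. 186. 176.] 132 [202. 185. 176.] 133 [202. 185. 176.] 134 [203. 186. 176.] 135 [202. 185. 176.] 136 [203. 185. 176.] 137 [202. 185. 176.] 138 [204. 187. 178.] 139 [200. 183. 174.] 140 [168. 153. 145.] 141 [134. 123. 116.] 142 [51. 79. 59.] 143 [ 59. 129.  86.] 144 [ 53. 115.  76.] 145 [ 51. 110.  74.] 146 [36. 78. 53.] 147 [37. 78. 53.] 148 [37. 79. 53.] 149 [37. 79. 54.] 150 [37. 79. 53.] 151 [37. 78. 53.] 152 [37. 78. 52.] 153 [37. 79. 53.] 154 [37. 79. 53.] 155 [37. 79. 53.] 156 [37. 79. 53.] 157 [117.  95.  16.] 158 [179. 128.   0.] 159 [195. 139.   0.] 160 [196. 139.   0.] 161 [197. 140.   0.] 162 [196. 140.   0.] 163 [197. 141.   0.] 164 [198. 141.   0.] 165 [198. 141.   0.] 166 [197. 141.   0.] 167 [197. 141.   0.] 168 [198. 141.   0.] 169 [197. 141.   0.] 
272 [254. 240.   0.] 273 [254. 241.   0.] 274 [254. 240.   0.] 275 [254. 240.   0.] 276 [254. 241.   0.] 277 [254. 241.   0.] 278 [254. 241.   0.] 279 [254. 241.   0.] 280 [254. 235.   0.] 281 [240. 194.   0.] 282 [47. 65. 50.] 283 [50. 90. 64.] 284 [ 55. 101.  71.] 285 [ 55. 100.  70.] 286 [ 56. 101.  72.] 287 [ 55. 100.  72.] 288 [ 56. 100.  72.] 289 [53. 94. 68.] 290 [50. 88. 64.] 291 [42. 70. 52.] 292 [38. 51. 42.] 293 [41. 53. 44.] 294 [57. 62. 56.] 295 [84. 80. 78.] 296 [109. 105. 100.] 297 [125. 120. 116.] 298 [145. 140. 136.] 299 [150. 144. 140.] 
[ 0.57554831 -0.31485251  0.024     ] [ 0.70541569 -0.31365351  0.024     ]
```

View pics/c39.png

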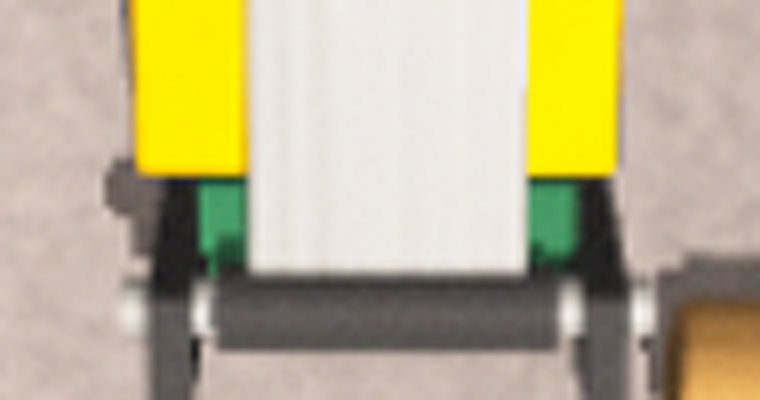

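The mouth edge is at row 142 and the plate's rear edge at row 157.5, which makes 15 mm of deck showing, as the home position requires. Its front edge meets the stop with no gap. Handing in.

```bash
python3 -c "
from h import *
s=arm.get_state();print(s['clock'],s['force'])
arm.job_done()"
```

```text
44.5 [-0.56646202 -1.14535131  0.95281503]
the job is handed in; nothing more can be done
```

The job is done and handed in at 44.5 s of the 210 s allowed.

- **Plate:** I took the left-most yellow plate and slid it along the deck under the sprung arm. It stayed put against the stop at about 20 N. The last close view showed about 15 mm of deck at the mouth, as the home position requires, no gap at the stop, and the plate centred.
- **Plate, first try:** The front edge first caught the end of the deck, peaking at about 43 N at the wrist. I backed off, levelled the plate and fed it in again.
- **Posts:** Two posts were present. I tipped both up on their foot edges and both were standing in the last scene picture. The gripper's force reading briefly came close to a post's weight during both tips. Depth views just after showed the foot edge on the board, but I did not measure contact throughout. The first post was later nudged a few centimetres by something other than the robot and stayed upright.
- **Files:** I pulled both brown-handled files out and laid them flat on the mat. The last top view showed them wholly on it, with handle tops 28 mm up.
- **Left alone:** The scraper is still in the rack. The pink look-alikes, the other yellow plate and the other bench items looked unmoved in the final pictures. The gripper was clear of everything at hand-in.

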